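# Put the wheel balancer's centring cones away

### The job

The balancer's five steel centring cones have been left in two piles. Take the piles apart and stand each cone upright in its own dish: the largest cone in the largest dish, the next largest in the next, down to the smallest cone in the smallest dish, each sitting flat on the dish's floor. Do not tip any cone over on the way.

Things in the scene. Friction and masses are not known exactly. Their poses are not given: they have to be found in the camera images.
- cone_a: The largest of five solid steel cones, 750 g +-20%; starts at the bottom of one pile. Flat foot 112 mm across, 6 mm thick, sloping in to 52 mm at 16 mm height; then a straight neck 44 mm across, 16 to 46 mm high, to grip from above; flat top with a black disc (bore). Piled foot on neck top. Origin: centre of the underside, z up.
- cone_b: The second largest of five solid steel cones, 620 g +-20%; starts at the bottom of the other pile. Flat foot 98 mm across, 6 mm thick, sloping in to 52 mm at 16 mm height; then a straight neck 44 mm across, 16 to 46 mm high, to grip from above; flat top with a black disc (bore). Piled foot on neck top. Origin: centre of the underside, z up.
- cone_c: The middle-sized of five solid steel cones, 500 g +-20%; starts second from the bottom of one pile. Flat foot 84 mm across, 6 mm thick, sloping in to 52 mm at 16 mm height; then a straight neck 44 mm across, 16 to 46 mm high, to grip from above; flat top with a black disc (bore). Piled foot on neck top. Origin: centre of the underside, z up.
- cone_d: The second smallest of five solid steel cones, 400 g +-20%; starts second from the bottom of the other pile. Flat foot 70 mm across, 6 mm thick, sloping in to 52 mm at 16 mm height; then a straight neck 44 mm across, 16 to 46 mm high, to grip from above; flat top with a black disc (bore). Piled foot on neck top. Origin: centre of the underside, z up.
- cone_e: The smallest of five solid steel cones, 300 g +-20%; starts on top of the middle-sized cone, third in its pile. Flat foot 56 mm across, 6 mm thick, sloping in to 52 mm at 16 mm height; then a straight neck 44 mm across, 16 to 46 mm high, to grip from above; flat top with a black disc (bore). Piled foot on neck top. Origin: centre of the underside, z up.
- dish_a: Home of cone_a: the largest of five fixed round grey plastic dishes, 136 mm outside, 128 mm inside, so its cone has 8 mm of play all round; rim 10 mm high and 4 mm thick, inner floor 3 mm above the table. Origin: centre of the dish on the table, z up.
- dish_b: Home of cone_b: the second largest of five fixed round grey plastic dishes, 122 mm outside, 114 mm inside, so its cone has 8 mm of play all round; rim 10 mm high and 4 mm thick, inner floor 3 mm above the table. Origin: centre of the dish on the table, z up.
- dish_c: Home of cone_c: the middle-sized of five fixed round grey plastic dishes, 108 mm outside, 100 mm inside, so its cone has 8 mm of play all round; rim 10 mm high and 4 mm thick, inner floor 3 mm above the table. Origin: centre of the dish on the table, z up.
- dish_d: Home of cone_d: the second smallest of five fixed round grey plastic dishes, 94 mm outside, 86 mm inside, so its cone has 8 mm of play all round; rim 10 mm high and 4 mm thick, inner floor 3 mm above the table. Origin: centre of the dish on the table, z up.
- dish_e: Home of cone_e: the smallest of five fixed round grey plastic dishes, 80 mm outside, 72 mm inside, so its cone has 8 mm of play all round; rim 10 mm high and 4 mm thick, inner floor 3 mm above the table. Origin: centre of the dish on the table, z up.
Not all that is in view belongs to the job. Leave any green look-alike of the cone_a alone.

How it is judged:
At the end, for the whole second after the job is handed in: Every cone stands in the dish of its own size: foot on the dish's inner floor (underside less than 6 mm above the table), centre within 12 mm of the dish's centre, tilted less than 0.06 rad, released and at rest (horizontal distance between cone_a and dish_a below 0.012 m and z of cone_a in the frame of dish_a between 0 and 0.006 m and angle between each of cone_a, cone_b, cone_c, cone_d, cone_e's own z axis and vertical below 0.06 rad and linear speed of each of cone_a, cone_b, cone_c, cone_d, cone_e below 0.02 m/s and horizontal distance between cone_b and dish_b below 0.012 m and z of cone_b in the frame of dish_b between 0 and 0.006 m and horizontal distance between cone_c and dish_c below 0.012 m and z of cone_c in the frame of dish_c between 0 and 0.006 m and horizontal distance between cone_d and dish_d below 0.012 m and z of cone_d in the frame of dish_d between 0 and 0.006 m and horizontal distance between cone_e and dish_e below 0.012 m and z of cone_e in the frame of dish_e between 0 and 0.006 m); the robot touches nothing.
It fails at once if a cone is tipped over (leaning more than 0.6 rad) (angle between any of cone_a, cone_b, cone_c, cone_d, cone_e's own z axis and vertical above 0.6 rad).
It also fails if it takes over 128 s, if anything falls off the work surface, if the arm or the gripper's body presses on something with over 40 N, if the wrist force passes 120 N, or if a joint passes its speed limit or range.

### The arm

A 7-joint arm with a two-finger parallel gripper is mounted at the origin on the work surface. World frame = base frame: x ahead of the robot, y to its left, z up, the work surface at z = 0. Lengths are in m, angles in rad, forces in N, time in s.
With the tool pointing down it reaches from about 0.4 to 0.85 m from the base axis. Payload 4.5 kg.
Tool frame: the origin (TCP) lies on the mounting face of the last link; the fingertips stand 166 mm ahead of it and the grasp point (between the pads) lies 147 mm ahead of it (tips_ahead is the distance from the TCP to the fingertips, in m); z points along the fingers, x is the direction in which the jaws open and shut, and the axes are right-handed (so a half turn about z gives the same grasp; the last joint's range is limited). The gripper opens to 88 mm and grips with 3 to 60 N. Pads are 18 mm wide; open, the fingers measure 123 mm over their backs; the gripper's body (75 mm by 187 mm) begins 45 mm behind the grasp point.
Start: joints at [-1.221, 0.689, -0.195, 1.565, 0.157, 0.902, -0.215], TCP at [0.194, 0.594, 0.405] pointing down, gripper open.
Joint ranges: [-3.01, 3.01], [-0.46, 2.08], [-1.47, 1.51], [0.13, 2.56], [-1, 4.14], [0.04, 2.09], [-2.66, 2.66]. Speed limits (rad/s): [2.57, 2.57, 3.14, 3.14, 3.14, 3.14, 3.14].

### API

Orientations are given as a unit quaternion [w, x, y, z].
In Python, from workcell import * gives the robot as it stands.
- The arm moves only by the tool send_rows, never from a script. Its argument "commands" is a list of rows, each a list of 7 numbers: the closure, from -1 (fully open) to 1 (shut), so that 0 is half open, then the shift along the tool's x, y, z in m, then the turn, a rotation vector about the tool's x, y, z in degrees. A call has 1 to 8 rows; each row is the pose to reach, as a shift and turn from the pose commanded when the call began, along the tool's axes at that moment; what a row does not reach only later rows make up. A row lasts 1/10 s, in which the tool goes at most 50 mm and 8.59 degrees, less where a joint would pass 70% of its speed; a pose out of reach is approached as far as the arm can. A call with a gripper value outside its range is refused whole. The fingers move at their own pace and stop on an object; "squeeze" is the grip in N (left out, the last holds). Time passes only in rows, so rows that repeat a pose let the fingers close. It gives the time, the measured TCP pose, the force and the opening at its end, in the units of the state.
- get_state(): the state, without advancing time (a new reading comes with each control period).
- grab_frame(name): name is "scene" or "side" or "wrist"; returns a dict with "frame" (384x512x3 uint8, red, green, blue), "K" (3x3 intrinsics, pixels), "xyz" and "rotation" of the camera in the world. Camera axes: x right, y up, looking along -z (the intrinsics and any distortion apply to the point x, -y, -z); pixel columns grow to the right and rows downward; lengths in m; the calibration is good to about 2 mm. A picture is of the moment at which its call begins. There is no depth.
- hand_in(): hands the job in, once; it reports no verdict.
The state is a dict: "time": time; "joint_pos": joint angles; "joint_velocities": joint speeds; "effort": joint torques, N m; "ee_pos": TCP position; "tcp_rot": TCP orientation; "contact_force": force on the tool from outside, world axes, zero at the start; "torque": the same for the moment, N m; "grip_width": finger opening in m.
Only numpy, scipy, OpenCV 4.12 (cv2) and the standard library are available. Lean on these libraries where they do the work, as an engineer would, in place of code of your own. Each camera call takes 0.05 s, during which the arm holds its last target.

## Working session

There is one attempt and no reset: what is moved stays moved. The work goes in short steps, Python scripts to look and compute and a tool call to move; the robot and the scene stay as the last step left them, time stands still between calls to the robot, and variables do not carry over. Pictures are saved under pics/ and viewed, and the job is handed in when it is done.

Besides the shell and the picture viewer there is one more tool, called as name(argument=value, ...), one argument or row to a line, values as JSON. send_rows: Moves the arm, as the interface text tells. Its arguments: {"type":"object","properties":{"commands":{"type":"array","items":{"type":"array","items":{"type":"number"}}},"squeeze":{"type":"number"}},"required":["commands"]}

```bash
ls; mkdir -p pics; python3 - <<'E'
from workcell import *
import cv2
print(get_state())
for n in ["scene","side","wrist"]:
    f=grab_frame(n); cv2.imwrite(f"pics/{n}0.png",f["frame"][:,:,::-1]); print(n,f["K"],f["xyz"],f["rotation"],[k for k in f])
E
```

```text
pics
{'time': 0.0, 'joint_pos': array([-1.22121151,  0.68996102, -0.19449944,  1.56633526,  0.15730275,
        0.90249248, -0.21511798]), 'joint_velocities': array([ 1.73899052e-04, -1.14432752e-03,  1.06308192e-03,  2.95060923e-06,
        1.54969787e-04,  7.70876570e-04,  9.41803363e-04]), 'effort': array([ 2.40330337e-04, -5.27558792e+01, -1.26670238e+00, -1.53428364e+01,
       -5.26233867e-02,  6.40137776e-03,  1.66007126e-04]), 'ee_pos': array([0.19403279, 0.59377471, 0.40392606]), 'tcp_rot': array([ 5.86477308e-04,  8.09477749e-01,  5.87149861e-01, -6.86187615e-04]), 'contact_force': array([-0.50777162,  0.44746393, -0.05475407]), 'torque': array([0.00475981, 0.04766533, 0.00750808]), 'grip_width': 0.08803327284429567}
scene [[419.65870425   0.         254.86750648]
 [  0.         419.65870425 195.71845081]
 [  0.           0.           1.        ]] [0.89481134 0.71931902 1.02297898] [0.25422215 0.09180855 0.34177866 0.90007202] ['frame', 'K', 'xyz', 'rotation']
side [[372.59702463   0.         250.41466639]
 [  0.         372.59702463 189.95937397]
 [  0.           0.           1.        ]] [ 0.05858506 -0.79929208  0.88369279] [ 0.88200307  0.40273349 -0.09461384 -0.22566465] ['frame', 'K', 'xyz', 'rotation']
wrist [[290.0566633    0.         252.29894836]
 [  0.         290.0566633  191.93798976]
 [  0.           0.           1.        ]] [0.13002638 0.61545352 0.38441751] [ 0.80194674 -0.10758571 -0.07609483  0.58268029] ['frame', 'K', 'xyz', 'rotation']
```

View pics/scene0.png

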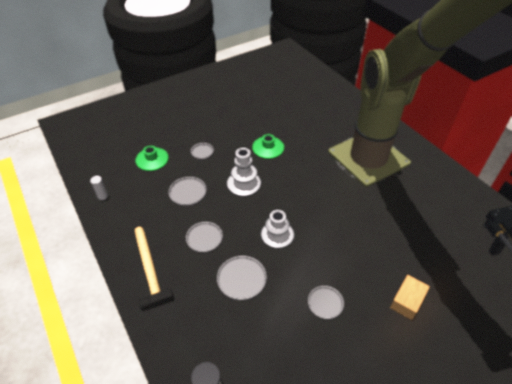

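View pics/side0.png

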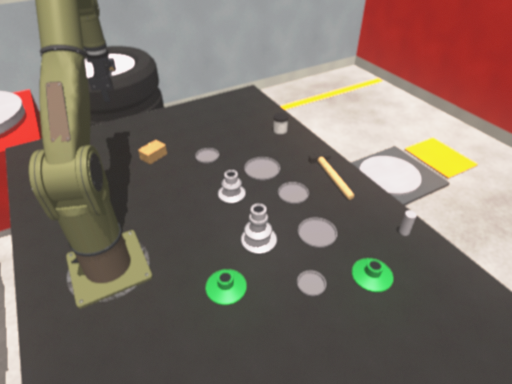

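View pics/wrist0.png

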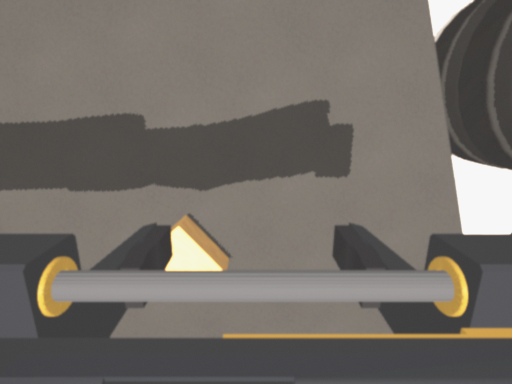

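```bash
cat > h.py <<'E'
import numpy as np, cv2
from scipy.spatial.transform import Rotation as R
def rot(q): return R.from_quat([q[1],q[2],q[3],q[0]]).as_matrix()
def proj(f,P):
    P=np.atleast_2d(P); c=(P-f["xyz"])@rot(f["rotation"]); 
    p=np.c_[c[:,0],-c[:,1],-c[:,2]]@f["K"].T
    return p[:,:2]/p[:,2:]
def ray(f,uv):
    uv=np.atleast_2d(uv); d=np.c_[uv,np.ones(len(uv))]@np.linalg.inv(f["K"]).T
    return (d*[1,-1,-1])@rot(f["rotation"]).T
def onz(f,uv,z):
    d=ray(f,uv); o=np.array(f["xyz"]); return o+d*((z-o[2])/d[:,2])[:,None]
def circ(f,x,y,z,r,n=60):
    t=np.linspace(0,2*np.pi,n); return proj(f,np.c_[x+r*np.cos(t),y+r*np.sin(t),0*t+z])
E
python3 - <<'E'
from h import *
from workcell import *
import pickle
fs={n:grab_frame(n) for n in("scene","side")}
pickle.dump(fs,open("f0.pkl","wb"))
a=fs["scene"]["frame"][130:335,120:360,::-1]; cv2.imwrite("pics/sc1.png",cv2.resize(a,None,fx=3.3,fy=2.9 and 3.3*0.85,interpolation=cv2.INTER_CUBIC)[:600])
a=fs["side"]["frame"][135:305,180:400,::-1]; cv2.imwrite("pics/si1.png",cv2.resize(a,None,fx=3.5,fy=3.5,interpolation=cv2.INTER_CUBIC))
# rough
for n,z,uv in[("scene",0.003,[(202,150),(187,191),(204,236),(242,277),(325,302)]),("side",0.003,[(312,283),(317,232),(293,192),(262,168),(207,155)])]:
    print(n,onz(fs[n],uv,z).round(3).tolist())
E
```

```text
scene [[0.481, -0.342, 0.003], [0.612, -0.189, 0.003], [0.647, 0.003, 0.003], [0.62, 0.183, 0.003], [0.471, 0.364, 0.003]]
side [[0.488, -0.336, 0.003], [0.614, -0.187, 0.003], [0.653, 0.011, 0.003], [0.625, 0.186, 0.003], [0.474, 0.37, 0.003]]
```

View pics/sc1.png

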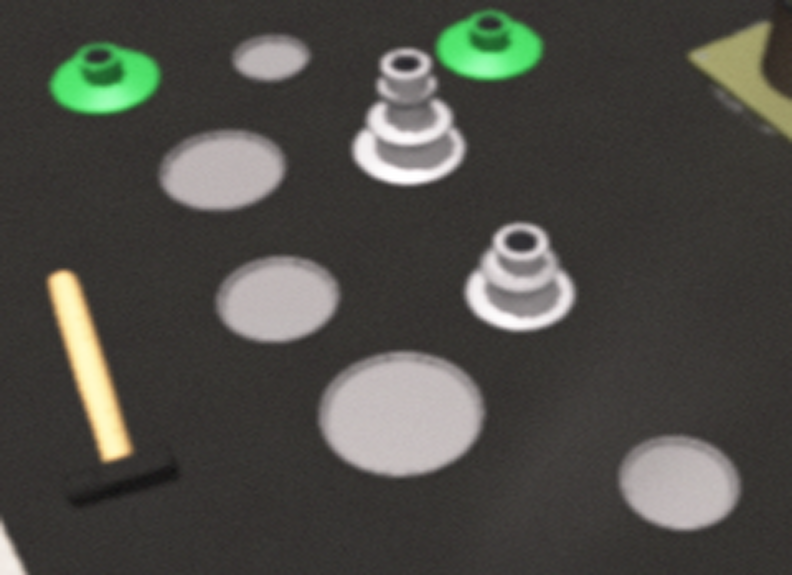

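View pics/si1.png

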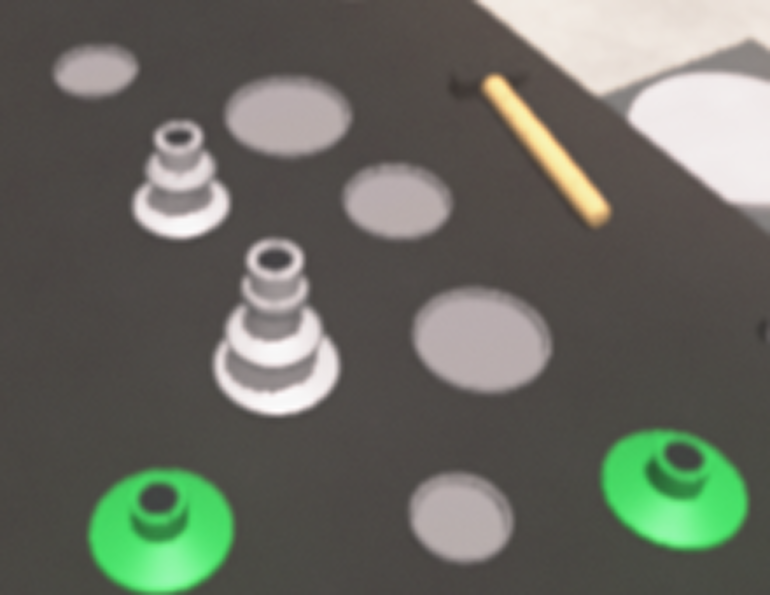

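```bash
cat > m.py <<'E'
from h import *
import pickle
fs=pickle.load(open("f0.pkl","rb"))
seeds={"scene":[(202,150),(187,191),(204,236),(242,277),(325,302)],"side":[(312,283),(317,232),(293,192),(262,168),(207,155)]}
def blob(f,s):
    g=cv2.cvtColor(f["frame"],cv2.COLOR_RGB2GRAY); g=cv2.resize(g,None,fx=4,fy=4,interpolation=cv2.INTER_CUBIC)
    u,v=s[0]*4,s[1]*4; t=(float(np.median(g[v-8:v+8,u-8:u+8]))+60)/2
    _,lab,st,ce=cv2.connectedComponentsWithStats((g>t).astype(np.uint8))
    m=(lab==lab[v,u]).astype(np.uint8); c=max(cv2.findContours(m,0,cv2.CHAIN_APPROX_NONE)[0],key=len)[:,0]
    return (cv2.convexHull(c)[:,0]+0.5)/4-0.5
for i in range(5):
    for n in fs:
        P=onz(fs[n],blob(fs[n],seeds[n][i]),0.006)[:,:2]
        (x,y),(a,b),th=cv2.fitEllipse((P*1000).astype(np.float32))
        print(i,n,round(x,1),round(y,1),"dia",round(a,1),round(b,1))
E
python3 m.py
python3 - <<'E'
from h import *
import pickle
fs=pickle.load(open("f0.pkl","rb"))
# bore tops, crop px -> image px
sx,sy=3.3,3.3*.85
sc=lambda u,v:(120+u/sx-.35,130+v/sy-.35); si=lambda u,v:(180+u/3.5-.36,135+v/3.5-.36)
for nm,a,b in[("tall",sc(406,64),si(275,259)),("short",sc(521,242),si(178,137)),("green1",sc(490,25),si(158,498)),("green2",sc(100,58),si(684,456))]:
    d1=ray(fs["scene"],a)[0];d2=ray(fs["side"],b)[0]; o1=np.array(fs["scene"]["xyz"]);o2=np.array(fs["side"]["xyz"])
    s=np.linalg.lstsq(np.c_[d1,-d2],o2-o1,rcond=None)[0]; p=o1+s[0]*d1;q=o2+s[1]*d2
    print(nm,a,b,((p+q)/2).round(4),"gap",np.linalg.norm(p-q).round(4))
E
```

```text
0 scene 483.7 -337.0 dia 75.9 78.4
0 side 486.5 -334.1 dia 80.5 83.1
1 scene 610.7 -189.5 dia 118.4 121.8
1 side 613.8 -186.3 dia 122.8 125.4
2 scene 647.6 4.4 dia 106.2 109.3
2 side 650.8 9.1 dia 108.0 113.7
3 scene 621.6 182.3 dia 134.4 137.3
3 side 624.3 186.3 dia 136.0 140.3
4 scene 470.2 364.1 dia 91.9 94.8
4 side 473.4 367.8 dia 93.7 98.4
tall (242.68030303030304, 152.46639928698752) (258.21142857142854, 208.64) [ 0.4341 -0.1248  0.138 ] gap 0.0013
short (277.52878787878785, 215.92450980392158) (230.49714285714285, 173.78285714285713) [0.4589 0.1119 0.0916] gap 0.0005
green1 (268.1348484848485, 138.5626559714795) (224.78285714285713, 276.92571428571426) [ 0.2728 -0.2282  0.0448] gap 0.001
green2 (149.95303030303032, 150.32736185383246) (375.06857142857143, 264.92571428571426) [ 0.6526 -0.3932  0.0449] gap 0.0036
```

```bash
cat > ov.py <<'E'
from h import *
import pickle,sys
fs=pickle.load(open("f0.pkl","rb"))
D=dict(a=112,b=98,c=84,d=70,e=56)
def draw(n,box,cones,out,dish=[]):
    f=fs[n];x0,y0,x1,y1=box;k=int(min(800/(x1-x0),600/(y1-y0)))
    im=cv2.resize(f["frame"][y0:y1,x0:x1,::-1],None,fx=k,fy=k,interpolation=cv2.INTER_CUBIC)
    for x,y,z,dia,col in cones:
        p=(circ(f,x,y,z,dia/2000)-[x0,y0]+.5)*k
        cv2.polylines(im,[p.round().astype(np.int32)],True,col,1)
    cv2.imwrite(out,im)
G=(0,255,0);Rr=(0,0,255);B=(255,200,0)
T=(.434,-.125);S=(.459,.112)
L=[(*T,.004,98,G),(*T,.004,112,Rr),(*T,.049,84,G),(*T,.095,56,G),(*T,.138,44,B),(*S,.004,98,G),(*S,.004,112,Rr),(*S,.049,70,G),(*S,.092,44,B)]
draw("scene",(215,140,305,255),L,"pics/o1.png"); draw("side",(205,160,290,260),L,"pics/o2.png")
E
python3 ov.py
```

```text
(no output)
```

View pics/o1.png

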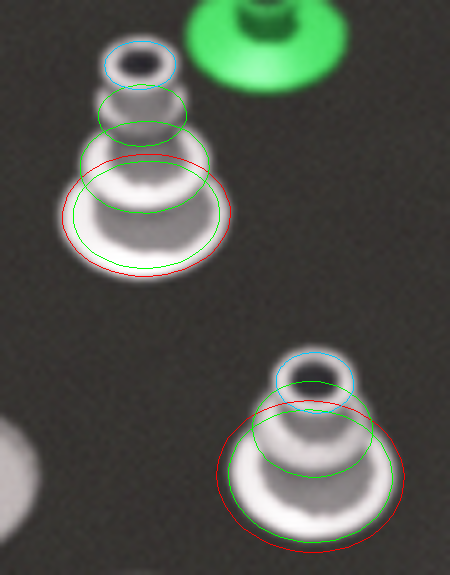

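View pics/o2.png

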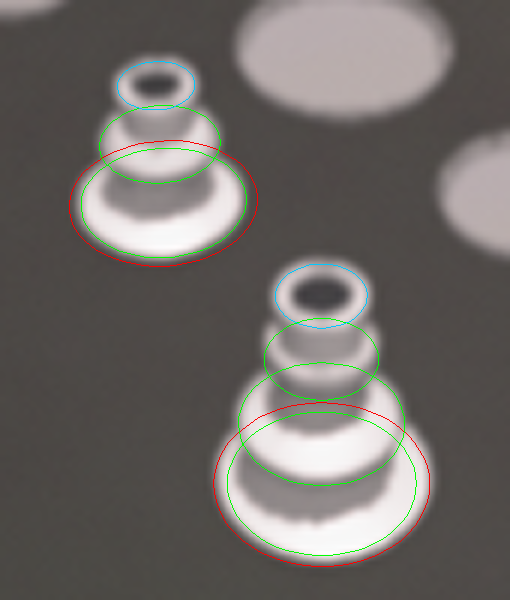

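```bash
cat > go.py <<'E'
import sys
from h import *
from workcell import *
s=get_state()
Rm=rot(s["tcp_rot"])
t=list(map(float,sys.argv[1:4]))
# tilt correction to exact nominal down attitude
qn=np.array([0,.809478,.587150,0]); e=R.from_matrix(Rm.T@rot(qn/np.linalg.norm(qn))).as_rotvec(degrees=True)
print("t",round(s["time"],2),"pos",np.round(s["ee_pos"],4),"grip",round(s["grip_width"],4),"F",np.round(s["contact_force"],1),"q",np.round(s["joint_pos"],2),"atterr deg",e.round(2))
for a in range(1,len(sys.argv)-2,3):
    t=np.array(list(map(float,sys.argv[a:a+3])))
    print("shift",((t-s["ee_pos"])@Rm*1000).round(1),"mm")
E
python3 go.py .459 .112 .405
```

```text
t 0.25 pos [0.1941 0.594  0.4044] grip 0.0882 F [ 0.1 -0.4  0.3] q [-1.22  0.69 -0.19  1.57  0.16  0.9  -0.22] atterr deg [ 0.    0.04 -0.  ]
shift [-3.759e+02  4.015e+02 -3.000e-01] mm
```

Candidates: tall pile at scene pixel (243,170) has feet of 112/84/56 mm, so it is a, c, e. The short pile at (278,228) has 98/70 mm, so it is b, d. The green look-alikes are at (268,146) and (151,157); I'll leave those alone. Dishes e, b, c, a and d are at (202,150), (187,191), (204,236), (242,277) and (325,302).

send_rows(
  commands=[
    [-0.5,-0.188,0.2,0,0,0,0],
    [-0.5,-0.188,0.2,0,0,0,0],
    [-0.5,-0.188,0.2,0,0,0,0],
    [-0.5,-0.188,0.2,0,0,0,0],
    [-0.5,-0.188,0.2,0,0,0,0],
    [-0.5,-0.188,0.2,0,0,0,0],
    [-0.5,-0.188,0.2,0,0,0,0],
    [-0.5,-0.188,0.2,0,0,0,0],
  ],
  squeeze=40,
)

```text
time: 1.05
ee_pos: [0.3259, 0.3536, 0.4049]
tcp_rot: [-0.0, 0.81, 0.587, 0.0]
contact_force: [-0.3, 1.2, -0.1]
grip_width: 0.0659
```

```bash
python3 go.py .459 .112 .405 .434 -.125 .405
```

```text
t 1.05 pos [0.3259 0.3536 0.4049] grip 0.0659 F [-0.3  1.2 -0.1] q [-0.77  0.51 -0.23  1.99  0.18  0.66  0.14] atterr deg [-0.02 -0.07 -0.05]
shift [-188.1  201.7   -0.3] mm
shift [-421.1  251.7   -0.6] mm
```

send_rows(
  commands=[
    [-0.5,-0.17,0.202,0,0,0,0],
    [-0.5,-0.17,0.202,0,0,0,0],
    [-0.5,-0.17,0.202,0,0,0,0],
    [-0.5,-0.17,0.202,0,0,0,0],
    [-0.5,-0.25,0.22,0,0,0,0],
    [-0.5,-0.31,0.235,0,0,0,0],
    [-0.5,-0.36,0.245,0,0,0,0],
    [-0.5,-0.421,0.2515,0,0,0,0],
  ],
)

```text
time: 1.85
ee_pos: [0.4431, -0.0153, 0.4048]
tcp_rot: [0.0, 0.808, 0.589, 0.001]
contact_force: [0.8, -0.2, 0.0]
grip_width: 0.0661
```

```bash
python3 go.py .434 -.125 .405
```

```text
t 1.85 pos [ 0.4431 -0.0153  0.4048] grip 0.0661 F [ 0.8 -0.2  0. ] q [ 0.13  0.47 -0.29  2.09  0.22  0.61  0.95] atterr deg [ 0.09 -0.12  0.2 ]
shift [-107.2   25.    -0.4] mm
```

send_rows(
  commands=[
    [-0.5,-0.05,0.012,0,0,0,0],
    [-0.5,-0.09,0.02,0,0,0,0],
    [-0.5,-0.107,0.025,0,0,0,0],
    [-0.5,-0.107,0.025,0,0,0,0],
    [-0.5,-0.107,0.025,0,0,0,0],
    [-0.5,-0.107,0.025,0,0,0,0],
  ],
)

```text
time: 2.45
ee_pos: [0.4332, -0.1226, 0.4047]
tcp_rot: [-0.0, 0.808, 0.589, 0.001]
contact_force: [0.3, 0.8, 0.1]
grip_width: 0.0663
```

```bash
python3 go.py .434 -.125 .405; python3 - <<'E'
from h import *
from workcell import *
f=grab_frame("wrist"); im=f["frame"][:,:,::-1].copy()
for z in(.138,.098,.052,.006):
  for d in (44,56,84,112): 
    if (z,d) in((.138,44),(.098,56),(.052,84),(.006,112)): cv2.polylines(im,[circ(f,.434,-.125,z,d/2000).round().astype(int)],True,(0,255,0),1)
cv2.imwrite("pics/w1.png",im)
E
```

```text
t 2.45 pos [ 0.4332 -0.1226  0.4047] grip 0.0663 F [0.3 0.8 0.1] q [ 0.38  0.48 -0.3   2.07  0.23  0.63  1.18] atterr deg [ 0.02 -0.08  0.25]
shift [-2.1  1.5 -0.3] mm
```

View pics/w1.png

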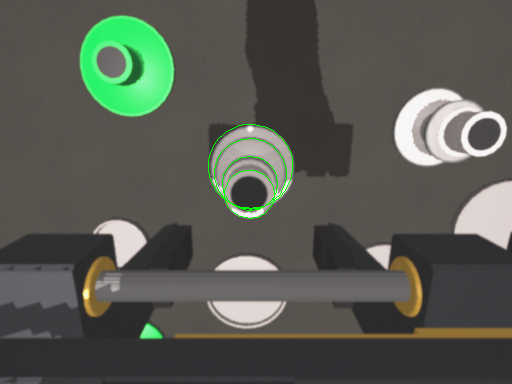

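```bash
cat > wz.py <<'E'
import sys
from h import *
from workcell import *
# x y ztop n out
x,y,z=map(float,sys.argv[1:4]);dia=float(sys.argv[4])
f=grab_frame("wrist"); c=proj(f,[x,y,z])[0]; x0,y0=(c-50).astype(int); x0=max(x0,0);y0=max(y0,0);k=6
im=cv2.resize(f["frame"][y0:y0+100,x0:x0+100,::-1],None,fx=k,fy=k,interpolation=cv2.INTER_CUBIC)
for d in (dia,24): cv2.polylines(im,[((circ(f,x,y,z,d/2000)-[x0,y0]+.5)*k).round().astype(int)],True,(0,255,0),1)
cv2.imwrite(sys.argv[5],im)
np.save("wf.npy",np.array([x0,y0,k])); import pickle; pickle.dump(f,open("wf.pkl","wb"))
E
cat > wp.py <<'E'
import sys,pickle
from h import *
x0,y0,k=np.load("wf.npy");f=pickle.load(open("wf.pkl","rb"))
u,v,z=map(float,sys.argv[1:4]); print(onz(f,[x0+u/k-.5,y0+v/k-.5],z).round(4))
E
python3 wz.py .434 -.125 .138 44 pics/w2.png
```

```text
(no output)
```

View pics/w2.png

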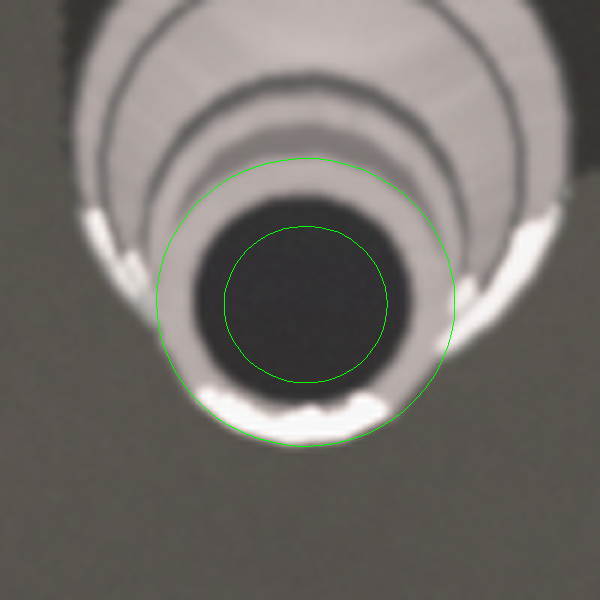

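The wrist view matches the estimate to under 1 mm: the bore centre is at crop (303,300) and I predicted (305,304). Descending on cone_e.

send_rows(
  commands=[
    [-0.5,-0.002,0.0015,0.03,0,0,0.2],
    [-0.5,-0.002,0.0015,0.07,0,0,0.2],
    [-0.5,-0.002,0.0015,0.105,0,0,0.2],
    [-0.5,-0.002,0.0015,0.128,0,0,0.2],
    [-0.5,-0.002,0.0015,0.128,0,0,0.2],
    [-0.5,-0.002,0.0015,0.128,0,0,0.2],
    [-0.5,-0.002,0.0015,0.128,0,0,0.2],
  ],
)

```text
time: 3.25
ee_pos: [0.4339, -0.127, 0.2779]
tcp_rot: [0.001, 0.81, 0.586, 0.001]
contact_force: [-0.3, -0.3, 0.7]
grip_width: 0.0666
```

```bash
python3 go.py .434 -.125 .276
```

```text
t 3.25 pos [ 0.4339 -0.127   0.2779] grip 0.0666 F [-0.3 -0.3  0.7] q [ 0.27  0.71 -0.14  2.19  0.37  0.26  1.06] atterr deg [ 0.13 -0.04 -0.17]
shift [ 1.9 -0.5  1.9] mm
```

send_rows(
  commands=[
    [-0.5,0.0015,-0.0005,0.001,0,0,0],
    [-0.3,0.0015,-0.0005,0.001,0,0,0],
    [-0.1,0.0015,-0.0005,0.001,0,0,0],
    [0.1,0.0015,-0.0005,0.001,0,0,0],
    [0.3,0.0015,-0.0005,0.001,0,0,0],
    [0.3,0.0015,-0.0005,0.001,0,0,0],
    [0.3,0.0015,-0.0005,0.001,0,0,0],
    [0.3,0.0015,-0.0005,0.001,0,0,0],
  ],
)

```text
time: 4.05
ee_pos: [0.4334, -0.1257, 0.276]
tcp_rot: [0.0, 0.811, 0.586, 0.0]
contact_force: [-0.3, 1.1, 5.9]
grip_width: 0.0434
```

```bash
python3 go.py .434 -.125 .276 .434 -.125 .405
```

```text
t 4.05 pos [ 0.4334 -0.1257  0.276 ] grip 0.0434 F [-0.3  1.1  5.9] q [ 0.27  0.72 -0.14  2.19  0.37  0.26  1.06] atterr deg [ 0.04 -0.01 -0.2 ]
shift [ 0.8  0.4 -0. ] mm
shift [   0.9    0.4 -129. ] mm
```

send_rows(
  commands=[
    [0.3,0,0,-0.01,0,0,0],
    [0.3,0,0,-0.03,0,0,0],
    [0.3,0,0,-0.06,0,0,0],
    [0.3,0,0,-0.085,0,0,0],
    [0.3,0,0,-0.1,0,0,0],
    [0.3,0,0,-0.1,0,0,0],
  ],
)

```text
time: 4.65
ee_pos: [0.4334, -0.1259, 0.3775]
tcp_rot: [0.001, 0.811, 0.585, 0.001]
contact_force: [0.7, -0.5, -3.4]
grip_width: 0.0429
```

```bash
python3 go.py .485 -.3355 .37; python3 - <<'E'
from h import *
from workcell import *
f=grab_frame("side");cv2.imwrite("pics/s2.png",cv2.resize(f["frame"][110:310,180:400,::-1],None,fx=3,fy=3))
E
```

```text
t 4.65 pos [ 0.4334 -0.1259  0.3775] grip 0.0429 F [ 0.7 -0.5 -3.4] q [ 0.37  0.52 -0.28  2.1   0.27  0.55  1.14] atterr deg [ 0.2  -0.02 -0.24]
shift [-182.7  114.8    7.8] mm
```

View pics/s2.png

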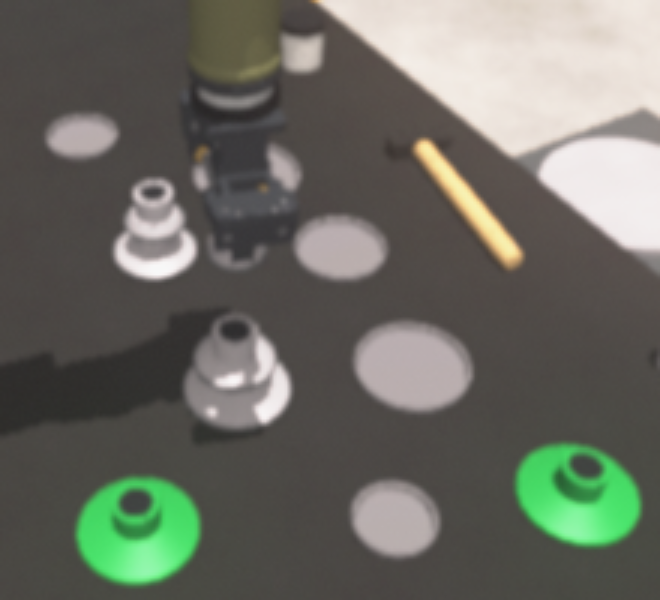

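Cone e is lifted cleanly, at (237,250) in this crop, and c still stands on a at (237,370). Carrying e to dish e.

send_rows(
  commands=[
    [0.3,-0.023,0.014,0,0,0,0],
    [0.3,-0.055,0.034,0,0,0,0],
    [0.3,-0.087,0.054,0,0,0,0],
    [0.3,-0.119,0.074,0,0,0,0],
    [0.3,-0.151,0.094,0,0,0,0],
    [0.3,-0.174,0.108,0,0,0,0],
    [0.3,-0.183,0.115,0.008,0,0,0],
    [0.3,-0.183,0.115,0.008,0,0,0],
  ],
)

```text
time: 5.5
ee_pos: [0.4842, -0.3362, 0.365]
tcp_rot: [-0.002, 0.811, 0.585, -0.001]
contact_force: [-1.0, -0.6, -2.0]
grip_width: 0.0431
```

send_rows(
  commands=[
    [0.3,0,0,0,0,0,0],
    [0.3,0,0,0,0,0,0],
  ],
)

```text
time: 5.7
ee_pos: [0.4852, -0.3333, 0.3674]
tcp_rot: [-0.001, 0.81, 0.587, 0.0]
contact_force: [-0.8, -0.2, -2.6]
grip_width: 0.0433
```

```bash
python3 go.py .485 -.3355 .37 .485 -.3355 .195; python3 - <<'E'
from h import *
from workcell import *
for n,o in(("wrist","w3"),("side","s3")):
  f=grab_frame(n); im=f["frame"][:,:,::-1].copy()
  k=1 if n=="wrist" else 3; x0,y0=(0,0) if k==1 else (250,150)
  if k==3: im=cv2.resize(im[150:340,250:450],None,fx=3,fy=3,interpolation=cv2.INTER_CUBIC)
  for d in(72,80): cv2.polylines(im,[((circ(f,.485,-.3355,.01,d/2000)-[x0,y0]+.5)*k).round().astype(int)],True,(0,255,0),1)
  cv2.imwrite(f"pics/{o}.png",im)
E
```

```text
t 5.7 pos [ 0.4852 -0.3333  0.3674] grip 0.0433 F [-0.8 -0.2 -2.6] q [ 0.71  0.7  -0.32  1.71  0.29  0.78  1.51] atterr deg [-0.1  -0.09 -0.03]
shift [-2.1  0.5 -2.7] mm
shift [ -2.4   0.8 172.3] mm
```

View pics/w3.png

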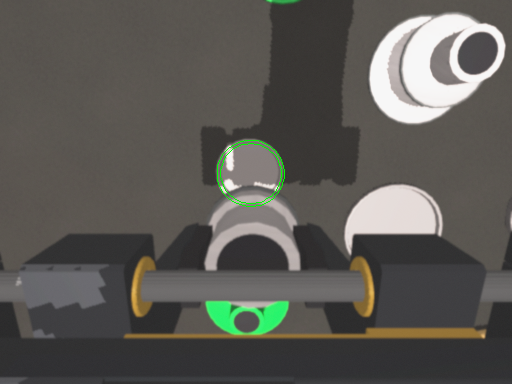

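View pics/s3.png

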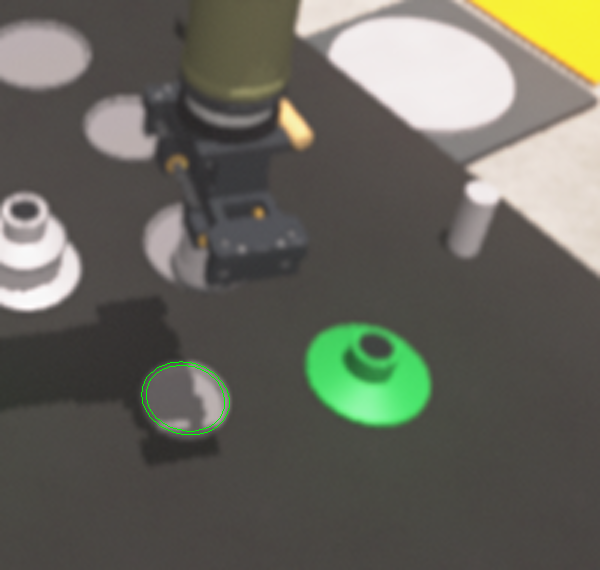

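send_rows(
  commands=[
    [0.3,-0.002,0.001,0.03,0,0,0],
    [0.3,-0.002,0.001,0.065,0,0,0],
    [0.3,-0.002,0.001,0.1,0,0,0],
    [0.3,-0.002,0.001,0.13,0,0,0],
    [0.3,-0.002,0.001,0.15,0,0,0],
    [0.3,-0.002,0.001,0.163,0,0,0],
    [0.3,-0.002,0.001,0.163,0,0,0],
    [0.3,-0.002,0.001,0.163,0,0,0],
  ],
)

```text
time: 6.6
ee_pos: [0.4858, -0.3377, 0.2055]
tcp_rot: [0.001, 0.81, 0.586, 0.0]
contact_force: [-0.2, 0.0, -2.9]
grip_width: 0.043
```

```bash
python3 go.py .485 -.3355 .188
```

```text
t 6.6 pos [ 0.4858 -0.3377  0.2055] grip 0.043 F [-0.2  0.  -2.9] q [ 0.65  0.94 -0.21  1.79  0.39  0.45  1.42] atterr deg [ 0.07  0.   -0.18]
shift [ 1.8 -1.5 17.5] mm
```

send_rows(
  commands=[
    [0.3,0.001,-0.001,0.007,0,0,0],
    [0.3,0.001,-0.001,0.012,0,0,0],
    [0.3,0.001,-0.001,0.015,0,0,0],
    [0.3,0.001,-0.001,0.017,0,0,0],
    [0.3,0.001,-0.001,0.017,0,0,0],
    [0.3,0.001,-0.001,0.017,0,0,0],
  ],
)

```text
time: 7.2
ee_pos: [0.4848, -0.3365, 0.1877]
tcp_rot: [0.0, 0.811, 0.586, 0.0]
contact_force: [-0.2, 0.3, -1.9]
grip_width: 0.0428
```

```bash
python3 go.py .485 -.3355 .187
```

```text
t 7.2 pos [ 0.4848 -0.3365  0.1877] grip 0.0428 F [-0.2  0.3 -1.9] q [ 0.64  0.97 -0.19  1.8   0.4   0.42  1.41] atterr deg [ 0.01 -0.   -0.21]
shift [ 1.1 -0.1  0.7] mm
```

Near the floor. I'll lower the last millimetre, release and back off.

send_rows(
  commands=[
    [0.3,0.0005,0,0.0005,0,0,0],
    [0.3,0.0005,0,0.001,0,0,0],
    [0.1,0.0005,0,0.001,0,0,0],
    [-0.1,0.0005,0,0.001,0,0,0],
    [-0.3,0.0005,0,0.001,0,0,0],
    [-0.5,0.0005,0,0.001,0,0,0],
    [-0.5,0.0005,0,0.001,0,0,0],
    [-0.5,0.0005,0,-0.01,0,0,0],
  ],
)

```text
time: 8.0
ee_pos: [0.4844, -0.3357, 0.1969]
tcp_rot: [-0.001, 0.81, 0.586, -0.001]
contact_force: [-1.2, -0.4, 0.4]
grip_width: 0.0662
```

send_rows(
  commands=[
    [-0.5,0,0,-0.05,0,0,0],
    [-0.5,0,0,-0.1,0,0,0],
    [-0.5,0,0,-0.15,0,0,0],
    [-0.5,0,0,-0.19,0,0,0],
    [-0.5,0,0,-0.205,0,0,0],
    [-0.5,0,0,-0.205,0,0,0],
  ],
)

```text
time: 8.6
ee_pos: [0.4854, -0.3362, 0.4062]
tcp_rot: [0.003, 0.811, 0.586, 0.001]
contact_force: [-0.0, 0.1, -1.3]
grip_width: 0.0664
```

```bash
python3 go.py .434 -.125 .405 .459 .112 .405;python3 wz.py .485 -.3355 .049 44 pics/w4.png
```

```text
t 8.6 pos [ 0.4854 -0.3362  0.4062] grip 0.0664 F [-0.   0.1 -1.3] q [ 0.72  0.65 -0.34  1.67  0.27  0.86  1.52] atterr deg [ 0.36  0.08 -0.22]
shift [ 184.4 -115.1    0.2] mm
shift [ 4.173e+02 -1.658e+02 -4.000e-01] mm
```

View pics/w4.png

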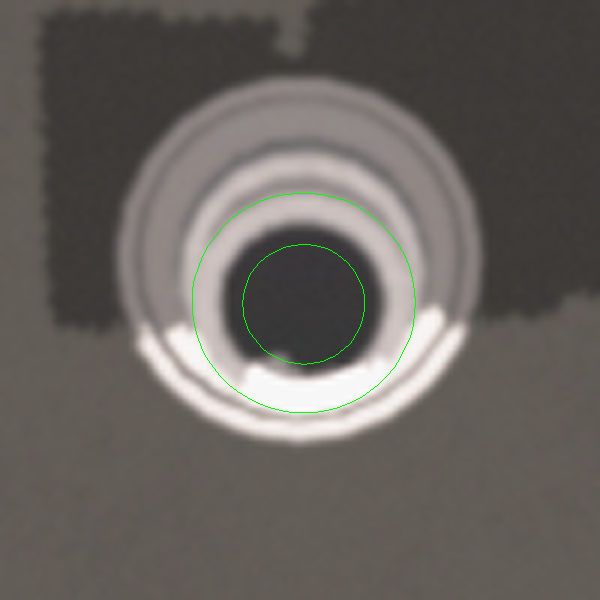

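Cone e sits centred in dish e, with its bore at crop (303,300). Next is cone d.

send_rows(
  commands=[
    [-0.5,0.046,-0.018,0,0,0,0],
    [-0.5,0.09,-0.036,0,0,0,0],
    [-0.5,0.135,-0.054,0,0,0,0],
    [-0.5,0.18,-0.072,0,0,0,0],
    [-0.5,0.225,-0.09,0,0,0,0],
    [-0.5,0.27,-0.107,0,0,0,0],
    [-0.5,0.315,-0.125,0,0,0,0],
    [-0.5,0.36,-0.143,0,0,0,0],
  ],
)

```text
time: 9.45
ee_pos: [0.461, 0.0523, 0.4013]
tcp_rot: [-0.001, 0.811, 0.586, -0.001]
contact_force: [1.1, -0.2, -0.8]
grip_width: 0.0661
```

```bash
python3 go.py .459 .112 .36
```

```text
t 9.45 pos [0.461  0.0523 0.4013] grip 0.0661 F [ 1.1 -0.2 -0.8] q [-0.01  0.5  -0.3   2.03  0.24  0.65  0.78] atterr deg [-0.17  0.09 -0.21]
shift [ 56.1 -20.6  41.3] mm
```

send_rows(
  commands=[
    [-0.5,0.035,-0.012,0.01,0,0,0],
    [-0.5,0.05,-0.018,0.03,0,0,0],
    [-0.5,0.056,-0.0205,0.041,0,0,-0.2],
    [-0.5,0.056,-0.0205,0.041,0,0,-0.2],
    [-0.5,0.056,-0.0205,0.041,0,0,-0.2],
  ],
)

```text
time: 9.95
ee_pos: [0.4601, 0.1089, 0.3612]
tcp_rot: [0.0, 0.81, 0.586, -0.001]
contact_force: [0.1, -0.4, 1.1]
grip_width: 0.0659
```

```bash
python3 go.py .459 .112 .230;python3 wz.py .459 .112 .092 44 pics/w5.png
```

```text
t 9.95 pos [0.4601 0.1089 0.3612] grip 0.0659 F [ 0.1 -0.4  1.1] q [-0.16  0.57 -0.26  2.06  0.28  0.55  0.63] atterr deg [-0.07  0.12 -0.11]
shift [  2.9  -1.9 131.2] mm
```

View pics/w5.png

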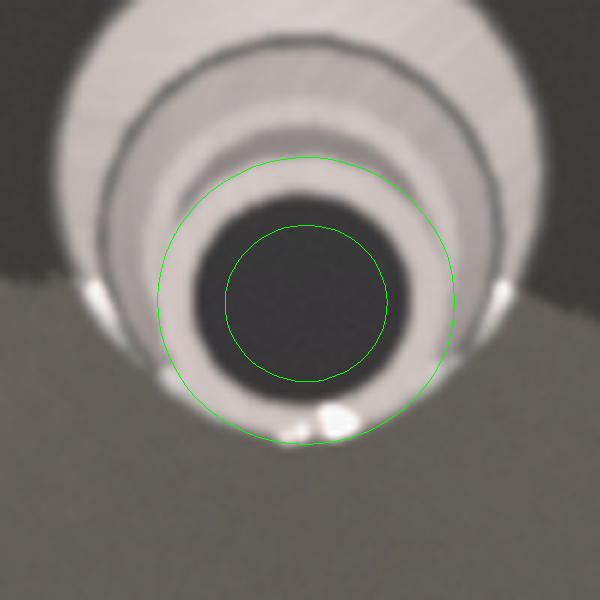

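Same agreement as before, under 1 mm (bore at crop (302,298)). Descending on d.

send_rows(
  commands=[
    [-0.5,0.002,-0.001,0.04,0,0,0],
    [-0.5,0.002,-0.001,0.08,0,0,0],
    [-0.5,0.002,-0.001,0.11,0,0,0],
    [-0.5,0.002,-0.001,0.125,0,0,0],
    [-0.5,0.002,-0.001,0.13,0,0,0],
    [-0.5,0.002,-0.001,0.13,0,0,0],
    [-0.5,0.002,-0.001,0.13,0,0,0],
  ],
)

```text
time: 10.7
ee_pos: [0.4604, 0.1121, 0.2327]
tcp_rot: [0.0, 0.81, 0.587, 0.001]
contact_force: [-0.0, 0.3, 0.3]
grip_width: 0.0663
```

```bash
python3 go.py .459 .112 .230
```

```text
t 10.7 pos [0.4604 0.1121 0.2327] grip 0.0663 F [-0.   0.3  0.3] q [-0.27  0.82 -0.1   2.15  0.39  0.2   0.53] atterr deg [ 0.09 -0.06 -0.07]
shift [-0.5 -1.3  2.7] mm
```

send_rows(
  commands=[
    [-0.5,-0.0005,-0.001,0.0015,0,0,0],
    [-0.3,-0.0005,-0.001,0.0015,0,0,0],
    [-0.1,-0.0005,-0.001,0.0015,0,0,0],
    [0.1,-0.0005,-0.001,0.0015,0,0,0],
    [0.3,-0.0005,-0.001,0.0015,0,0,0],
    [0.3,-0.0005,-0.001,0.0015,0,0,0],
    [0.3,-0.0005,-0.001,0.0015,0,0,0],
    [0.3,-0.0005,-0.001,0.0015,0,0,0],
  ],
)

```text
time: 11.5
ee_pos: [0.4587, 0.112, 0.2305]
tcp_rot: [0.0, 0.81, 0.587, -0.0]
contact_force: [0.3, -1.6, 4.8]
grip_width: 0.0434
```

```bash
python3 go.py .459 .112 .230
```

```text
t 11.5 pos [0.4587 0.112  0.2305] grip 0.0434 F [ 0.3 -1.6  4.8] q [-0.28  0.82 -0.1   2.15  0.39  0.19  0.53] atterr deg [ 0.01  0.03 -0.02]
shift [0.1 0.3 0.5] mm
```

send_rows(
  commands=[
    [0.3,0,0,-0.01,0,0,0],
    [0.3,0,0,-0.03,0,0,0],
    [0.3,0,0,-0.06,0,0,0],
    [0.3,0,0,-0.09,0,0,0],
    [0.3,0,0,-0.11,0,0,0],
    [0.3,0,0,-0.12,0,0,0],
    [0.3,0,0,-0.12,0,0,0],
  ],
)

```text
time: 12.2
ee_pos: [0.4589, 0.1123, 0.3511]
tcp_rot: [0.0, 0.81, 0.587, 0.001]
contact_force: [0.1, 0.4, -5.1]
grip_width: 0.0431
```

```bash
python3 go.py .472 .366 .35
```

```text
t 12.2 pos [0.4589 0.1123 0.3511] grip 0.0431 F [ 0.1  0.4 -5.1] q [-0.17  0.59 -0.26  2.07  0.3   0.51  0.6 ] atterr deg [ 0.09 -0.08 -0.01]
shift [245.2 -66.3   1.4] mm
```

send_rows(
  commands=[
    [0.3,0.025,-0.007,0,0,0,0],
    [0.3,0.06,-0.016,0,0,0,0],
    [0.3,0.1,-0.027,0,0,0,0],
    [0.3,0.14,-0.038,0,0,0,0],
    [0.3,0.18,-0.049,0,0,0,0],
    [0.3,0.215,-0.058,0,0,0,0],
    [0.3,0.237,-0.064,0,0,0,0],
    [0.3,0.245,-0.0663,0,0,0,0],
  ],
)

```text
time: 13.0
ee_pos: [0.4704, 0.3688, 0.3483]
tcp_rot: [-0.001, 0.808, 0.589, -0.001]
contact_force: [-0.6, -0.3, -4.9]
grip_width: 0.0431
```

send_rows(
  commands=[
    [0.3,0,0,0,0,0,0],
    [0.3,0,0,0,0,0,0],
    [0.3,0,0,0,0,0,0],
  ],
)

```text
time: 13.3
ee_pos: [0.4723, 0.3636, 0.3498]
tcp_rot: [0.001, 0.81, 0.586, -0.001]
contact_force: [0.1, -0.3, -5.1]
grip_width: 0.0429
```

```bash
python3 go.py .472 .366 .35 .472 .366 .1875;  python3 - <<'E'
from h import *
from workcell import *
f=grab_frame("wrist"); im=f["frame"][:,:,::-1].copy()
im=cv2.resize(im[80:280,150:350],None,fx=3,fy=3,interpolation=cv2.INTER_CUBIC)
for d in(86,94): cv2.polylines(im,[((circ(f,.472,.366,.01,d/2000)-[150,80]+.5)*3).round().astype(int)],True,(0,255,0),1)
cv2.imwrite("pics/w6.png",im)
E
```

```text
t 13.3 pos [0.4723 0.3636 0.3498] grip 0.0429 F [ 0.1 -0.3 -5.1] q [-0.6   0.72 -0.23  1.71  0.23  0.74  0.31] atterr deg [ 0.01  0.15 -0.15]
shift [ 2.2 -1.  -0.2] mm
shift [  2.6  -1.1 162.3] mm
```

View pics/w6.png

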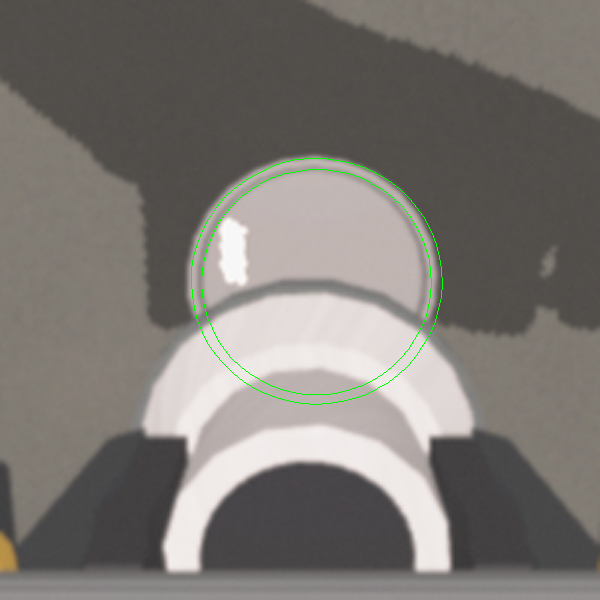

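Dish d is about 1 mm from the estimate. Lowering.

send_rows(
  commands=[
    [0.3,0.001,-0.001,0.03,0,0,0],
    [0.3,0.001,-0.001,0.065,0,0,0],
    [0.3,0.001,-0.001,0.1,0,0,0],
    [0.3,0.001,-0.001,0.125,0,0,0],
    [0.3,0.001,-0.001,0.14,0,0,0],
    [0.3,0.001,-0.001,0.148,0,0,0],
    [0.3,0.001,-0.001,0.148,0,0,0],
    [0.3,0.001,-0.001,0.148,0,0,0],
  ],
)

```text
time: 14.15
ee_pos: [0.4717, 0.3673, 0.2033]
tcp_rot: [-0.0, 0.81, 0.587, 0.001]
contact_force: [0.8, -0.2, -4.1]
grip_width: 0.0429
```

```bash
python3 go.py .472 .366 .1885
```

```text
t 14.15 pos [0.4717 0.3673 0.2033] grip 0.0429 F [ 0.8 -0.2 -4.1] q [-0.65  0.94 -0.16  1.78  0.3   0.44  0.24] atterr deg [ 0.06 -0.1  -0.02]
shift [-1.2  0.7 14.8] mm
```

send_rows(
  commands=[
    [0.3,-0.0015,0,0.007,0,0,0],
    [0.3,-0.0015,0,0.011,0,0,0],
    [0.3,-0.0015,0,0.014,0,0,0],
    [0.3,-0.0015,0,0.0145,0,0,0],
    [0.3,-0.0015,0,0.0145,0,0,0],
    [0.3,-0.0015,0,0.0145,0,0,0],
  ],
)

```text
time: 14.75
ee_pos: [0.4708, 0.3657, 0.1878]
tcp_rot: [-0.0, 0.809, 0.587, 0.0]
contact_force: [0.3, -0.2, -4.5]
grip_width: 0.0431
```

```bash
python3 go.py .472 .366 .1875
```

```text
t 14.75 pos [0.4708 0.3657 0.1878] grip 0.0431 F [ 0.3 -0.2 -4.5] q [-0.65  0.97 -0.15  1.78  0.3   0.41  0.24] atterr deg [ 0.01 -0.02 -0.  ]
shift [0.6 1.1 0.3] mm
```

send_rows(
  commands=[
    [0.3,0,0.001,0.001,0,0,0],
    [0.3,0,0.001,0.001,0,0,0],
    [0.1,0,0.001,0.001,0,0,0],
    [-0.1,0,0.001,0.001,0,0,0],
    [-0.3,0,0.001,0.001,0,0,0],
    [-0.5,0,0.001,0.001,0,0,0],
    [-0.5,0,0.001,0.001,0,0,0],
    [-0.5,0,0.001,-0.01,0,0,0],
  ],
)

```text
time: 15.55
ee_pos: [0.4714, 0.3649, 0.1969]
tcp_rot: [0.0, 0.809, 0.587, -0.001]
contact_force: [-1.3, 0.1, 0.6]
grip_width: 0.066
```

send_rows(
  commands=[
    [-0.5,0,0,-0.05,0,0,0],
    [-0.5,0,0,-0.1,0,0,0],
    [-0.5,0,0,-0.14,0,0,0],
    [-0.5,0,0,-0.165,0,0,0],
    [-0.5,0,0,-0.17,0,0,0],
    [-0.5,0,0,-0.17,0,0,0],
  ],
)

```text
time: 16.15
ee_pos: [0.4717, 0.3652, 0.3687]
tcp_rot: [-0.0, 0.81, 0.587, 0.001]
contact_force: [1.0, -1.1, 0.1]
grip_width: 0.0661
```

```bash
python3 go.py .459 .112 .37 .434 -.125 .37;python3 wz.py .472 .366 .049 44 pics/w7.png
```

```text
t 16.15 pos [0.4717 0.3652 0.3687] grip 0.0661 F [ 1.  -1.1  0.1] q [-0.6   0.7  -0.24  1.69  0.22  0.78  0.31] atterr deg [ 0.06 -0.09 -0.02]
shift [-244.6   66.6   -1.6] mm
shift [-477.7  116.5   -1.9] mm
```

View pics/w7.png

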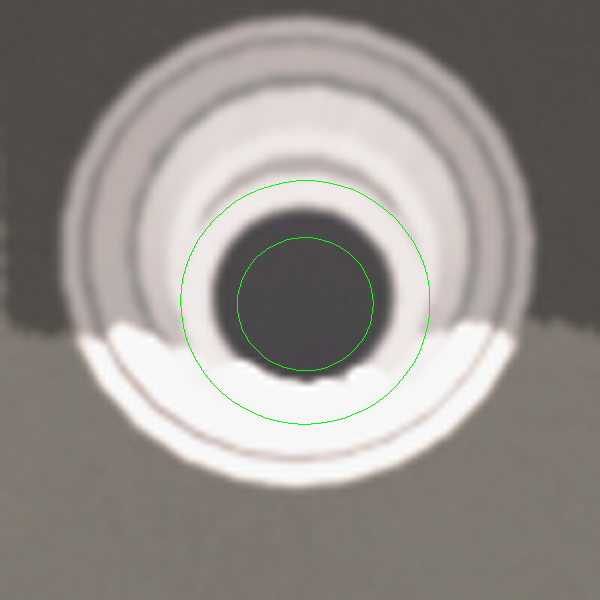

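Cone d is centred in dish d (bore at crop (303,293)). Next is c, now on top of the tall pile.

send_rows(
  commands=[
    [-0.5,-0.045,0.011,0,0,0,0],
    [-0.5,-0.09,0.022,0,0,0,0],
    [-0.5,-0.14,0.034,0,0,0,0],
    [-0.5,-0.188,0.046,0,0,0,0],
    [-0.5,-0.236,0.058,0,0,0,0],
    [-0.5,-0.284,0.07,0,0,0,0],
    [-0.5,-0.332,0.081,0,0,0,0],
    [-0.5,-0.38,0.093,0,0,0,0],
  ],
)

```text
time: 17.0
ee_pos: [0.4409, -0.0267, 0.3663]
tcp_rot: [-0.001, 0.809, 0.587, -0.001]
contact_force: [1.1, 0.1, 0.3]
grip_width: 0.0662
```

```bash
python3 go.py .434 -.125 .36
```

```text
t 17.0 pos [ 0.4409 -0.0267  0.3663] grip 0.0662 F [1.1 0.1 0.3] q [ 0.16  0.54 -0.3   2.13  0.31  0.52  0.87] atterr deg [-0.2   0.06  0.03]
shift [-95.6  23.9   6.3] mm
```

send_rows(
  commands=[
    [-0.5,-0.045,0.011,0.006,0,0,0],
    [-0.5,-0.08,0.02,0.006,0,0,0],
    [-0.5,-0.0955,0.024,0.006,0,0,0],
    [-0.5,-0.0955,0.024,0.006,0,0,0],
    [-0.5,-0.0955,0.024,0.006,0,0,0],
    [-0.5,-0.0955,0.024,0.006,0,0,0],
  ],
)

```text
time: 17.6
ee_pos: [0.4353, -0.1214, 0.3612]
tcp_rot: [-0.001, 0.809, 0.588, 0.0]
contact_force: [0.7, -0.3, 0.7]
grip_width: 0.0661
```

```bash
python3 go.py .434 -.125 .230;python3 wz.py .434 -.125 .092 44 pics/w8.png
```

```text
t 17.6 pos [ 0.4353 -0.1214  0.3612] grip 0.0661 F [ 0.7 -0.3  0.7] q [ 0.38  0.56 -0.32  2.11  0.34  0.52  1.06] atterr deg [-0.07 -0.06  0.16]
shift [ -4.    0.  131.2] mm
```

View pics/w8.png

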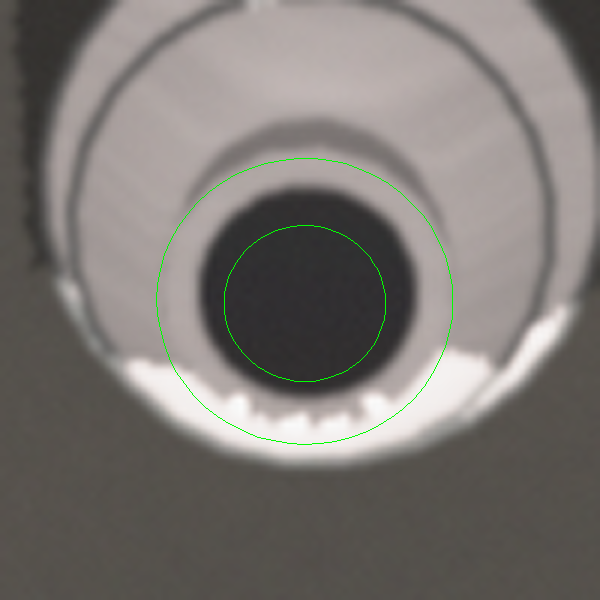

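```bash
python3 wp.py 308 291 .092; python3 wp.py 305 303 .092
```

```text
[[ 0.4323 -0.1239  0.092 ]]
[[ 0.4339 -0.1249  0.092 ]]
```

send_rows(
  commands=[
    [-0.5,-0.002,-0.0015,0.04,0,0,0],
    [-0.5,-0.002,-0.0015,0.08,0,0,0],
    [-0.5,-0.002,-0.0015,0.11,0,0,0],
    [-0.5,-0.002,-0.0015,0.125,0,0,0],
    [-0.5,-0.002,-0.0015,0.13,0,0,0],
    [-0.5,-0.002,-0.0015,0.13,0,0,0],
    [-0.5,-0.002,-0.0015,0.13,0,0,0],
  ],
)

```text
time: 18.35
ee_pos: [0.4335, -0.124, 0.2324]
tcp_rot: [0.0, 0.809, 0.587, 0.001]
contact_force: [-0.7, 0.3, 0.7]
grip_width: 0.0661
```

```bash
python3 go.py .4325 -.124 .230
```

```text
t 18.35 pos [ 0.4335 -0.124   0.2324] grip 0.0661 F [-0.7  0.3  0.7] q [ 0.23  0.81 -0.09  2.21  0.5   0.14  0.93] atterr deg [ 0.06 -0.03  0.05]
shift [-0.3 -1.   2.4] mm
```

send_rows(
  commands=[
    [-0.5,0,-0.001,0.0015,0,0,0],
    [-0.3,0,-0.001,0.0015,0,0,0],
    [-0.1,0,-0.001,0.0015,0,0,0],
    [0.1,0,-0.001,0.0015,0,0,0],
    [0.3,0,-0.001,0.0015,0,0,0],
    [0.3,0,-0.001,0.0015,0,0,0],
    [0.3,0,-0.001,0.0015,0,0,0],
    [0.3,0,-0.001,0.0015,0,0,0],
  ],
)

```text
time: 19.15
ee_pos: [0.4323, -0.1242, 0.2305]
tcp_rot: [0.0, 0.81, 0.587, 0.0]
contact_force: [-1.2, -0.3, 6.0]
grip_width: 0.043
```

```bash
python3 go.py .4325 -.124 .230
```

```text
t 19.15 pos [ 0.4323 -0.1242  0.2305] grip 0.043 F [-1.2 -0.3  6. ] q [ 0.23  0.81 -0.09  2.22  0.5   0.13  0.93] atterr deg [ 0.03  0.   -0.01]
shift [0.3 0.1 0.5] mm
```

send_rows(
  commands=[
    [0.3,0,0,-0.01,0,0,0],
    [0.3,0,0,-0.03,0,0,0],
    [0.3,0,0,-0.06,0,0,0],
    [0.3,0,0,-0.09,0,0,0],
    [0.3,0,0,-0.11,0,0,0],
    [0.3,0,0,-0.12,0,0,0],
    [0.3,0,0,-0.12,0,0,0],
  ],
)

```text
time: 19.85
ee_pos: [0.4321, -0.1243, 0.351]
tcp_rot: [0.001, 0.81, 0.587, 0.001]
contact_force: [0.4, -0.1, -3.6]
grip_width: 0.0431
```

```bash
python3 go.py .649 .0065 .35
```

```text
t 19.85 pos [ 0.4321 -0.1243  0.351 ] grip 0.0431 F [ 0.4 -0.1 -3.6] q [ 0.39  0.57 -0.33  2.13  0.38  0.49  1.03] atterr deg [ 0.09 -0.01 -0.03]
shift [191.8 165.4   1.3] mm
```

send_rows(
  commands=[
    [0.3,0.018,0.015,0,0,0,0],
    [0.3,0.045,0.039,0,0,0,0],
    [0.3,0.075,0.065,0,0,0,0],
    [0.3,0.108,0.093,0,0,0,0],
    [0.3,0.14,0.121,0,0,0,0],
    [0.3,0.168,0.145,0,0,0,0],
    [0.3,0.185,0.16,0,0,0,0],
    [0.3,0.1918,0.1654,0,0,0,0],
  ],
)

```text
time: 20.65
ee_pos: [0.65, 0.0091, 0.3478]
tcp_rot: [-0.001, 0.809, 0.588, -0.0]
contact_force: [0.0, 0.5, -4.2]
grip_width: 0.0429
```

send_rows(
  commands=[
    [0.3,0,0,0,0,0,0],
    [0.3,0,0,0,0,0,0],
    [0.3,0,0,0,0,0,0],
  ],
)

```text
time: 20.95
ee_pos: [0.6479, 0.0054, 0.3497]
tcp_rot: [-0.0, 0.81, 0.587, -0.001]
contact_force: [0.1, 0.1, -4.8]
grip_width: 0.0432
```

```bash
cat > wd.py <<'E'
import sys
from h import *
from workcell import *
x,y,di,do=map(float,sys.argv[1:5])
f=grab_frame("wrist"); im=f["frame"][:,:,::-1].copy()
im=cv2.resize(im[80:280,150:350],None,fx=3,fy=3,interpolation=cv2.INTER_CUBIC)
for d in(di,do): cv2.polylines(im,[((circ(f,x,y,.01,d/2000)-[150,80]+.5)*3).round().astype(int)],True,(0,255,0),1)
cv2.imwrite(sys.argv[5],im)
E
python3 go.py .649 .0065 .1875; python3 wd.py .649 .0065 100 108 pics/w9.png
```

```text
t 20.95 pos [0.6479 0.0054 0.3497] grip 0.0432 F [ 0.1  0.1 -4.8] q [ 0.09  0.8  -0.32  1.54  0.31  0.86  0.91] atterr deg [-0.1   0.13 -0.08]
shift [  1.8   1.  162.2] mm
```

View pics/w9.png

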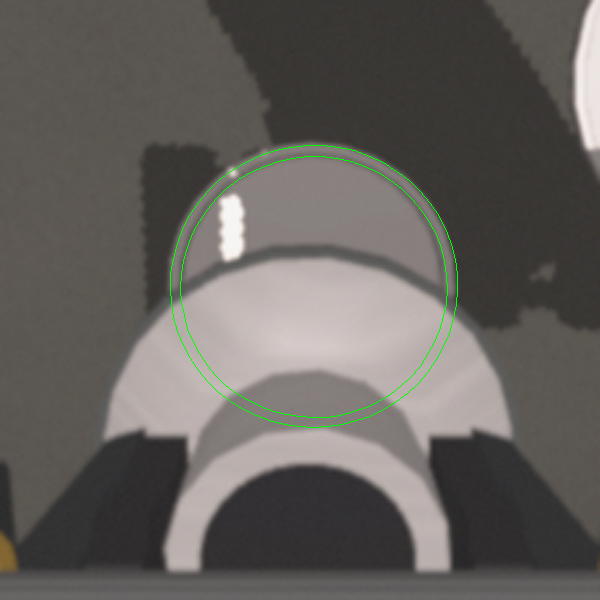

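Dish c's outline fits to about 1 mm. Lowering.

send_rows(
  commands=[
    [0.3,0,0,0.03,0,0,0],
    [0.3,0,0,0.065,0,0,0],
    [0.3,0,0,0.1,0,0,0],
    [0.3,0,0,0.125,0,0,0],
    [0.3,0,0,0.14,0,0,0],
    [0.3,0,0,0.148,0,0,0],
    [0.3,0,0,0.148,0,0,0],
    [0.3,0,0,0.148,0,0,0],
  ],
)

```text
time: 21.8
ee_pos: [0.6496, 0.0068, 0.2034]
tcp_rot: [0.001, 0.81, 0.587, 0.001]
contact_force: [-0.1, 0.5, -4.6]
grip_width: 0.0431
```

```bash
python3 go.py .649 .0065 .1885
```

```text
t 21.8 pos [0.6496 0.0068 0.2034] grip 0.0431 F [-0.1  0.5 -4.6] q [ 0.05  0.99 -0.25  1.61  0.38  0.59  0.84] atterr deg [ 0.12 -0.06 -0.02]
shift [-0.5 -0.5 14.9] mm
```

send_rows(
  commands=[
    [0.3,0,0,0.007,0,0,0],
    [0.3,0,0,0.011,0,0,0],
    [0.3,0,0,0.014,0,0,0],
    [0.3,0,0,0.0145,0,0,0],
    [0.3,0,0,0.0145,0,0,0],
    [0.3,0,0,0.0145,0,0,0],
  ],
)

```text
time: 22.4
ee_pos: [0.6491, 0.0069, 0.1878]
tcp_rot: [0.0, 0.809, 0.587, 0.0]
contact_force: [-0.4, 0.4, -4.2]
grip_width: 0.0436
```

```bash
python3 go.py .649 .0065 .1875
```

```text
t 22.4 pos [0.6491 0.0069 0.1878] grip 0.0436 F [-0.4  0.4 -4.2] q [ 0.05  1.02 -0.24  1.61  0.39  0.57  0.84] atterr deg [ 0.01 -0.01  0.  ]
shift [-0.4  0.1  0.3] mm
```

send_rows(
  commands=[
    [0.3,0,0,0.001,0,0,0],
    [0.3,0,0,0.001,0,0,0],
    [0.1,0,0,0.001,0,0,0],
    [-0.1,0,0,0.001,0,0,0],
    [-0.3,0,0,0.001,0,0,0],
    [-0.5,0,0,0.001,0,0,0],
    [-0.5,0,0,0.001,0,0,0],
    [-0.5,0,0,-0.01,0,0,0],
  ],
)

```text
time: 23.2
ee_pos: [0.6483, 0.0068, 0.1966]
tcp_rot: [-0.001, 0.809, 0.587, -0.001]
contact_force: [0.2, -0.0, -0.8]
grip_width: 0.0661
```

send_rows(
  commands=[
    [-0.5,0,0,-0.04,0,0,0],
    [-0.5,0,0,-0.08,0,0,0],
    [-0.5,0,0,-0.11,0,0,0],
    [-0.5,0,0,-0.125,0,0,0],
    [-0.5,0,0,-0.13,0,0,0],
    [-0.5,0,0,-0.13,0,0,0],
  ],
)

```text
time: 23.8
ee_pos: [0.6488, 0.0067, 0.3276]
tcp_rot: [-0.0, 0.81, 0.587, -0.0]
contact_force: [-0.2, 0.1, 0.0]
grip_width: 0.0662
```

```bash
python3 go.py .459 .112 .31;python3 wz.py .649 .0065 .049 44 pics/w10.png
```

```text
t 23.8 pos [0.6488 0.0067 0.3276] grip 0.0662 F [-0.2  0.1  0. ] q [ 0.09  0.82 -0.32  1.55  0.32  0.82  0.9 ] atterr deg [-0.01  0.01 -0.01]
shift [  41.1 -213.1   17.6] mm
```

View pics/w10.png

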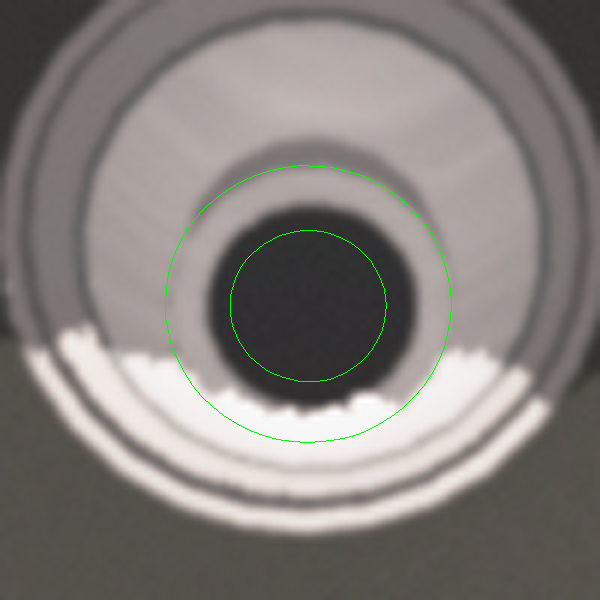

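Cone c is centred in dish c (bore at crop (312,307)). Next is b, whose grasp TCP height is 0.184.

send_rows(
  commands=[
    [-0.5,0.009,-0.045,0.005,0,0,0],
    [-0.5,0.018,-0.09,0.01,0,0,0],
    [-0.5,0.027,-0.135,0.015,0,0,0],
    [-0.5,0.035,-0.175,0.017,0,0,0],
    [-0.5,0.039,-0.2,0.017,0,0,0],
    [-0.5,0.041,-0.213,0.017,0,0,0],
    [-0.5,0.041,-0.213,0.017,0,0,0],
    [-0.5,0.041,-0.213,0.017,0,0,0],
  ],
)

```text
time: 24.65
ee_pos: [0.4604, 0.1114, 0.3103]
tcp_rot: [0.0, 0.81, 0.587, 0.0]
contact_force: [0.2, -0.6, 0.7]
grip_width: 0.0665
```

```bash
python3 go.py .459 .112 .184;python3 wz.py .459 .112 .046 44 pics/w11.png
```

```text
t 24.65 pos [0.4604 0.1114 0.3103] grip 0.0665 F [ 0.2 -0.6  0.7] q [-0.19  0.67 -0.23  2.1   0.35  0.41  0.56] atterr deg [ 0.04  0.01 -0.06]
shift [ 1.000e-01 -1.500e+00  1.263e+02] mm
```

View pics/w11.png

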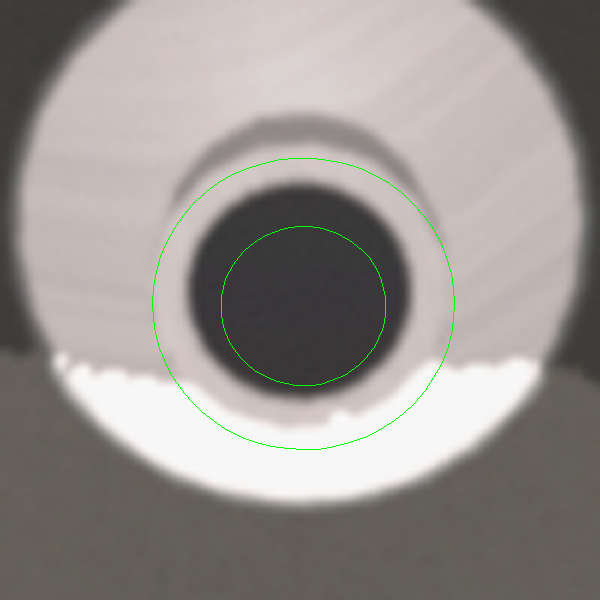

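```bash
python3 wp.py 300 290 .046; python3 go.py .4568 .1128 .184
```

```text
[[0.4565 0.1124 0.046 ]]
t 24.7 pos [0.4607 0.1112 0.3104] grip 0.066 F [0.2 0.3 0.7] q [-0.19  0.67 -0.23  2.1   0.35  0.41  0.55] atterr deg [ 0.06 -0.01 -0.11]
shift [  0.3  -4.3 126.4] mm
```

send_rows(
  commands=[
    [-0.5,0.0005,-0.004,0.04,0,0,0],
    [-0.5,0.0005,-0.004,0.08,0,0,0],
    [-0.5,0.0005,-0.004,0.105,0,0,0],
    [-0.5,0.0005,-0.004,0.12,0,0,0],
    [-0.5,0.0005,-0.004,0.125,0,0,0],
    [-0.5,0.0005,-0.004,0.125,0,0,0],
    [-0.5,0.0005,-0.004,0.125,0,0,0],
    [-0.5,0.0005,-0.004,0.125,0,0,0],
  ],
)

```text
time: 25.5
ee_pos: [0.4562, 0.1135, 0.1865]
tcp_rot: [0.0, 0.81, 0.587, 0.001]
contact_force: [-0.6, 0.8, 0.4]
grip_width: 0.0663
```

```bash
python3 go.py .4568 .1126 .1845
```

```text
t 25.5 pos [0.4562 0.1135 0.1865] grip 0.0663 F [-0.6  0.8  0.4] q [-0.32  0.91 -0.04  2.16  0.45  0.07  0.46] atterr deg [ 0.08 -0.07 -0.04]
shift [-0.6  0.9  2. ] mm
```

send_rows(
  commands=[
    [-0.5,-0.0005,0.0005,0.001,0,0,0],
    [-0.3,-0.0005,0.0005,0.001,0,0,0],
    [-0.1,-0.0005,0.0005,0.001,0,0,0],
    [0.1,-0.0005,0.0005,0.001,0,0,0],
    [0.3,-0.0005,0.0005,0.001,0,0,0],
    [0.3,-0.0005,0.0005,0.001,0,0,0],
    [0.3,-0.0005,0.0005,0.001,0,0,0],
    [0.3,-0.0005,0.0005,0.001,0,0,0],
  ],
)

```text
time: 26.3
ee_pos: [0.4558, 0.1128, 0.1848]
tcp_rot: [0.0, 0.81, 0.587, -0.0]
contact_force: [-0.7, -1.7, 4.5]
grip_width: 0.0429
```

```bash
python3 go.py .4568 .1126 .1845
```

```text
t 26.3 pos [0.4558 0.1128 0.1848] grip 0.0429 F [-0.7 -1.7  4.5] q [-0.32  0.92 -0.04  2.17  0.45  0.07  0.46] atterr deg [-0.    0.03 -0.01]
shift [0.1 1.  0.3] mm
```

send_rows(
  commands=[
    [0.3,0,0,-0.01,0,0,0],
    [0.3,0,0,-0.03,0,0,0],
    [0.3,0,0,-0.06,0,0,0],
    [0.3,0,0,-0.09,0,0,0],
    [0.3,0,0,-0.11,0,0,0],
    [0.3,0,0,-0.12,0,0,0],
    [0.3,0,0,-0.12,0,0,0],
  ],
)

```text
time: 27.0
ee_pos: [0.4561, 0.113, 0.3056]
tcp_rot: [0.0, 0.81, 0.587, 0.001]
contact_force: [0.9, 0.7, -5.8]
grip_width: 0.043
```

```bash
python3 go.py .612 -.188 .31
```

```text
t 27.0 pos [0.4561 0.113  0.3056] grip 0.043 F [ 0.9  0.7 -5.8] q [-0.19  0.67 -0.23  2.12  0.39  0.39  0.52] atterr deg [ 0.08 -0.09 -0.01]
shift [-237.7  241.8   -4.4] mm
```

send_rows(
  commands=[
    [0.3,-0.015,0.015,0,0,0,0],
    [0.3,-0.04,0.04,-0.004,0,0,0],
    [0.3,-0.068,0.069,-0.004,0,0,0],
    [0.3,-0.1,0.102,-0.004,0,0,0],
    [0.3,-0.132,0.134,-0.004,0,0,0],
    [0.3,-0.164,0.167,-0.004,0,0,0],
    [0.3,-0.192,0.195,-0.004,0,0,0],
    [0.3,-0.212,0.215,-0.004,0,0,0],
  ],
)

```text
time: 27.8
ee_pos: [0.5944, -0.159, 0.3063]
tcp_rot: [-0.0, 0.81, 0.586, -0.002]
contact_force: [0.3, 0.8, -5.9]
grip_width: 0.0431
```

```bash
python3 go.py .612 -.188 .31
```

```text
t 27.8 pos [ 0.5944 -0.159   0.3063] grip 0.0431 F [ 0.3  0.8 -5.9] q [ 0.39  0.82 -0.37  1.68  0.41  0.73  1.07] atterr deg [-0.15  0.12 -0.19]
shift [-22.   25.8  -3.7] mm
```

send_rows(
  commands=[
    [0.3,-0.012,0.014,-0.002,0,0,0],
    [0.3,-0.02,0.023,-0.002,0,0,0],
    [0.3,-0.022,0.026,-0.002,0,0,0],
    [0.3,-0.022,0.026,-0.002,0,0,0],
    [0.3,-0.022,0.026,-0.002,0,0,0],
  ],
)

```text
time: 28.3
ee_pos: [0.612, -0.1825, 0.3102]
tcp_rot: [-0.001, 0.809, 0.588, -0.0]
contact_force: [-0.4, 0.4, -5.6]
grip_width: 0.043
```

```bash
python3 go.py .612 -.188 .1878; python3 wd.py .612 -.188 114 122 pics/w12.png
```

```text
t 28.3 pos [ 0.612  -0.1825  0.3102] grip 0.043 F [-0.4  0.4 -5.6] q [ 0.42  0.84 -0.38  1.6   0.4   0.78  1.12] atterr deg [-0.11 -0.05  0.12]
shift [ -5.3   2.  122.4] mm
```

View pics/w12.png

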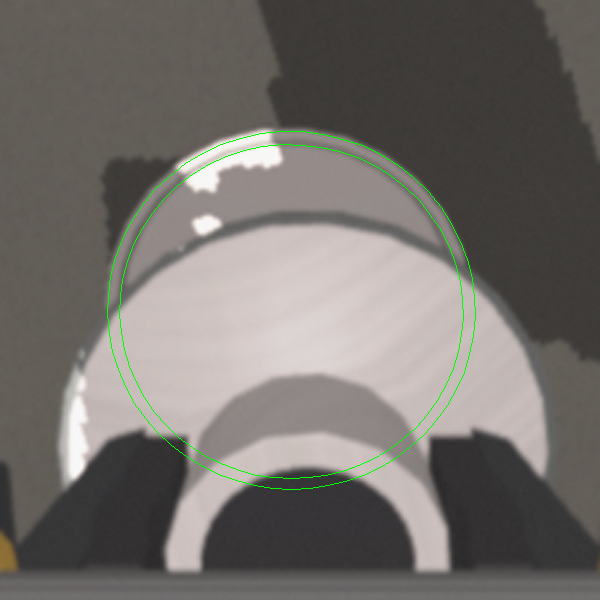

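Dish b matches the estimate. Correcting by (-4, +2) mm and lowering.

send_rows(
  commands=[
    [0.3,-0.004,0.002,0.02,0,0,0],
    [0.3,-0.004,0.002,0.045,0,0,0],
    [0.3,-0.004,0.002,0.07,0,0,0],
    [0.3,-0.004,0.002,0.09,0,0,0],
    [0.3,-0.004,0.002,0.102,0,0,0],
    [0.3,-0.004,0.002,0.108,0,0,0],
    [0.3,-0.004,0.002,0.108,0,0,0],
    [0.3,-0.004,0.002,0.108,0,0,0],
  ],
)

```text
time: 29.15
ee_pos: [0.6135, -0.1885, 0.2036]
tcp_rot: [0.001, 0.809, 0.587, 0.001]
contact_force: [0.3, -0.6, -5.0]
grip_width: 0.0435
```

```bash
python3 go.py .612 -.188 .1888
```

```text
t 29.15 pos [ 0.6135 -0.1885  0.2036] grip 0.0435 F [ 0.3 -0.6 -5. ] q [ 0.39  0.99 -0.31  1.63  0.48  0.6   1.07] atterr deg [ 0.09 -0.02  0.01]
shift [ 0.  -1.6 14.8] mm
```

send_rows(
  commands=[
    [0.3,0,-0.001,0.007,0,0,0],
    [0.3,0,-0.001,0.011,0,0,0],
    [0.3,0,-0.001,0.014,0,0,0],
    [0.3,0,-0.001,0.0145,0,0,0],
    [0.3,0,-0.001,0.0145,0,0,0],
    [0.3,0,-0.001,0.0145,0,0,0],
  ],
)

```text
time: 29.75
ee_pos: [0.6122, -0.1884, 0.1882]
tcp_rot: [0.0, 0.81, 0.587, 0.0]
contact_force: [-0.2, 0.8, -5.3]
grip_width: 0.0433
```

```bash
python3 go.py .612 -.188 .1878
```

```text
t 29.75 pos [ 0.6122 -0.1884  0.1882] grip 0.0433 F [-0.2  0.8 -5.3] q [ 0.39  1.01 -0.3   1.63  0.49  0.57  1.06] atterr deg [ 0.02 -0.01 -0.01]
shift [ 0.3 -0.3  0.4] mm
```

send_rows(
  commands=[
    [0.3,0,0,0.001,0,0,0],
    [0.3,0,0,0.001,0,0,0],
    [0.1,0,0,0.001,0,0,0],
    [-0.1,0,0,0.001,0,0,0],
    [-0.3,0,0,0.001,0,0,0],
    [-0.5,0,0,0.001,0,0,0],
    [-0.5,0,0,0.001,0,0,0],
    [-0.5,0,0,-0.01,0,0,0],
  ],
)

```text
time: 30.55
ee_pos: [0.6114, -0.1882, 0.1972]
tcp_rot: [-0.001, 0.809, 0.587, -0.001]
contact_force: [-0.1, -0.7, 0.9]
grip_width: 0.0661
```

send_rows(
  commands=[
    [-0.5,0,0,-0.04,0,0,0],
    [-0.5,0,0,-0.08,0,0,0],
    [-0.5,0,0,-0.105,0,0,0],
    [-0.5,0,0,-0.115,0,0,0],
    [-0.5,0,0,-0.115,0,0,0],
    [-0.5,0,0,-0.115,0,0,0],
  ],
)

```text
time: 31.15
ee_pos: [0.6115, -0.1884, 0.3122]
tcp_rot: [-0.001, 0.809, 0.587, -0.001]
contact_force: [0.3, 0.6, 0.1]
grip_width: 0.0666
```

```bash
python3 go.py .4325 -.124 .31;python3 wz.py .612 -.188 .049 44 pics/w13.png
```

```text
t 31.15 pos [ 0.6115 -0.1884  0.3122] grip 0.0666 F [0.3 0.6 0.1] q [ 0.43  0.84 -0.39  1.59  0.41  0.79  1.13] atterr deg [-0.11  0.02 -0.  ]
shift [   5.6 -190.2    2.5] mm
```

View pics/w13.png

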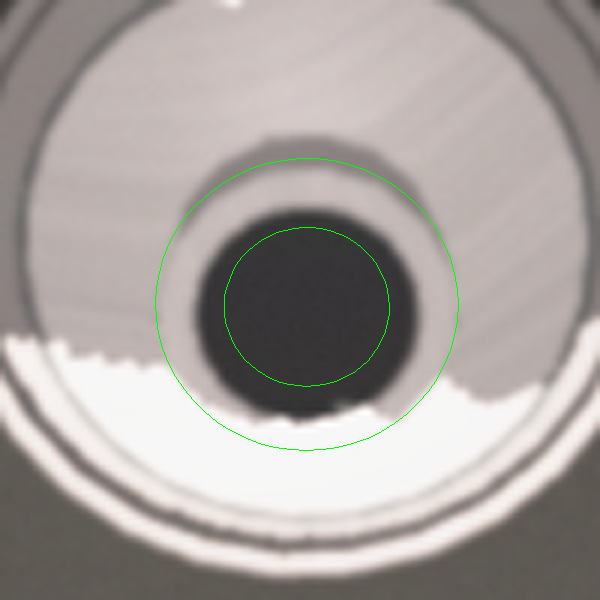

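Cone b is in dish b, centred within about 2 mm (bore at crop (307,313)). Last is cone a.

send_rows(
  commands=[
    [-0.5,0.001,-0.045,0.002,0,0,0],
    [-0.5,0.003,-0.09,0.002,0,0,0],
    [-0.5,0.004,-0.135,0.002,0,0,0],
    [-0.5,0.0055,-0.17,0.002,0,0,0],
    [-0.5,0.0055,-0.185,0.002,0,0,0],
    [-0.5,0.0055,-0.19,0.002,0,0,0],
    [-0.5,0.0055,-0.19,0.002,0,0,0],
  ],
)

```text
time: 31.9
ee_pos: [0.4331, -0.1241, 0.3106]
tcp_rot: [-0.001, 0.809, 0.587, -0.0]
contact_force: [0.9, -0.9, 0.1]
grip_width: 0.0661
```

```bash
python3 go.py .4325 -.124 .184;python3 wz.py .4325 -.124 .046 44 pics/w14.png
```

```text
t 31.9 pos [ 0.4331 -0.1241  0.3106] grip 0.0661 F [ 0.9 -0.9  0.1] q [ 0.37  0.65 -0.3   2.16  0.49  0.39  0.92] atterr deg [-0.08  0.01  0.02]
shift [-1.000e-01 -4.000e-01  1.266e+02] mm
```

View pics/w14.png

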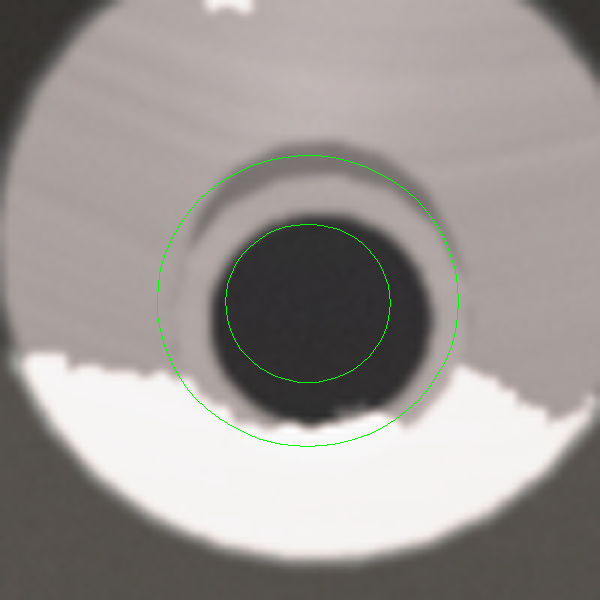

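```bash
python3 wp.py 321 321 .046; python3 go.py .435 -.1245 .184
```

```text
[[ 0.4356 -0.1229  0.046 ]]
t 31.95 pos [ 0.434  -0.1243  0.3107] grip 0.0663 F [0.4 0.5 0.3] q [ 0.37  0.65 -0.3   2.16  0.49  0.39  0.92] atterr deg [ 0.01 -0.02 -0.01]
shift [1.000e-01 1.100e+00 1.267e+02] mm
```

send_rows(
  commands=[
    [-0.5,0.0015,0.001,0.03,0,0,0],
    [-0.5,0.0015,0.001,0.06,0,0,0],
    [-0.5,0.0015,0.001,0.08,0,0,0],
    [-0.5,0.0015,0.001,0.085,0,0,0],
    [-0.5,0.0015,0.001,0.085,0,0,0],
    [-0.5,0.0015,0.001,0.085,0,0,0],
  ],
)

```text
time: 32.55
ee_pos: [0.4352, -0.1232, 0.2266]
tcp_rot: [0.0, 0.81, 0.587, 0.001]
contact_force: [0.6, 0.5, 0.5]
grip_width: 0.0662
```

```bash
python3 go.py .4356 -.1232 .184
```

```text
t 32.55 pos [ 0.4352 -0.1232  0.2266] grip 0.0662 F [0.6 0.5 0.5] q [ 0.24  0.82 -0.1   2.21  0.6   0.13  0.83] atterr deg [ 0.07 -0.02 -0.01]
shift [ 0.1  0.3 42.6] mm
```

send_rows(
  commands=[
    [-0.5,0,0,0.01,0,0,0],
    [-0.5,0,0,0.02,0,0,0],
    [-0.5,0,0,0.027,0,0,0],
    [-0.5,0,0,0.03,0,0,0],
    [-0.5,0,0,0.03,0,0,0],
  ],
)

```text
time: 33.05
ee_pos: [0.4349, -0.1231, 0.1964]
tcp_rot: [0.0, 0.809, 0.587, 0.0]
contact_force: [0.1, 0.5, -1.3]
grip_width: 0.0659
```

```bash
python3 go.py .4356 -.1232 .184; python3 -c "
from workcell import *;print(get_state()['joint_pos'])"
```

```text
t 33.05 pos [ 0.4349 -0.1231  0.1964] grip 0.0659 F [ 0.1  0.5 -1.3] q [ 0.2   0.89 -0.04  2.22  0.69  0.04  0.74] atterr deg [ 0.04 -0.02  0.  ]
shift [ 0.2  0.7 12.4] mm
[ 0.19653917  0.88960195 -0.03664198  2.21716242  0.68813766  0.04454235
  0.74089929]
```

Joint 6 is almost at its lower limit of 0.04. I'll tilt the tool 2.5° about the jaw axis, fingertips towards the base. The pads stay flush and the cone stays upright, as long as I keep the same tilt until placing.

send_rows(
  commands=[
    [-0.5,0,0.002,0,0.8,0,0],
    [-0.5,0,0.004,0,1.6,0,0],
    [-0.5,0,0.007,0,2.5,0,0],
    [-0.5,0,0.007,0,2.5,0,0],
    [-0.5,0,0.007,0,2.5,0,0],
  ],
)

```text
time: 33.55
ee_pos: [0.4413, -0.1253, 0.1966]
tcp_rot: [-0.017, 0.809, 0.587, -0.012]
contact_force: [-0.7, 1.1, 0.1]
grip_width: 0.0664
```

```bash
cat > gp.py <<'E'
from h import *
from workcell import *
s=get_state();M=rot(s["tcp_rot"]);print("grasp pt",(s["ee_pos"]+.147*M[:,2]).round(4),"z",M[:,2].round(3),"q",s["joint_pos"].round(3),"x",M[:,0].round(3),"y",M[:,1].round(3),s["contact_force"].round(1))
E
python3 gp.py
```

```text
grasp pt [ 0.4354 -0.1233  0.0497] z [-0.04   0.014 -0.999] q [ 0.261  0.891 -0.135  2.174  0.674  0.158  0.758] x [0.311 0.95  0.   ] y [ 0.95  -0.311 -0.043] [-0.7  1.1  0.1]
```

send_rows(
  commands=[
    [-0.5,0,0.0005,0.006,0,0,0],
    [-0.5,0,0.0005,0.0105,0,0,0],
    [-0.5,0,0.0005,0.0105,0,0,0],
    [-0.5,0,0.0005,0.0105,0,0,0],
  ],
)

```text
time: 33.95
ee_pos: [0.4411, -0.125, 0.1854]
tcp_rot: [-0.018, 0.809, 0.587, -0.013]
contact_force: [0.3, 0.0, -0.0]
grip_width: 0.0658
```

```bash
python3 gp.py
```

```text
grasp pt [ 0.4349 -0.123   0.0385] z [-0.042  0.013 -0.999] q [ 0.245  0.915 -0.109  2.175  0.684  0.128  0.75 ] x [ 0.31   0.951 -0.   ] y [ 0.95  -0.31  -0.044] [ 0.3  0.  -0. ]
```

send_rows(
  commands=[
    [-0.3,0,0,0,0,0,0],
    [-0.1,0,0,0,0,0,0],
    [0.1,0,0,0,0,0,0],
    [0.3,0,0,0,0,0,0],
    [0.3,0,0,0,0,0,0],
    [0.3,0,0,0,0,0,0],
    [0.3,0,0,0,0,0,0],
  ],
  squeeze=45,
)

```text
time: 34.65
ee_pos: [0.4413, -0.1252, 0.1858]
tcp_rot: [-0.018, 0.809, 0.587, -0.013]
contact_force: [-0.4, -0.3, 1.3]
grip_width: 0.0429
```

```bash
python3 gp.py
```

```text
grasp pt [ 0.4353 -0.1232  0.0389] z [-0.041  0.014 -0.999] q [ 0.245  0.914 -0.11   2.175  0.684  0.128  0.75 ] x [0.311 0.951 0.   ] y [ 0.95  -0.31  -0.043] [-0.4 -0.3  1.3]
```

send_rows(
  commands=[
    [0.3,0,0,-0.01,0,0,0],
    [0.3,0,0.001,-0.03,0,0,0],
    [0.3,0,0.001,-0.06,0,0,0],
    [0.3,0,0.001,-0.09,0,0,0],
    [0.3,0,0.001,-0.11,0,0,0],
    [0.3,0,0.001,-0.12,0,0,0],
    [0.3,0,0.001,-0.12,0,0,0],
  ],
)

```text
time: 35.35
ee_pos: [0.4471, -0.1274, 0.3058]
tcp_rot: [-0.017, 0.81, 0.587, -0.012]
contact_force: [-0.2, 0.2, -6.6]
grip_width: 0.0427
```

```bash
python3 gp.py; python3 - <<'E'
from h import *
from workcell import *
f=grab_frame("wrist");cv2.imwrite("pics/w15.png",f["frame"][:,:,::-1])
E
```

```text
grasp pt [ 0.4412 -0.1255  0.159 ] z [-0.041  0.013 -0.999] q [ 0.432  0.69  -0.402  2.104  0.535  0.491  0.878] x [0.311 0.95  0.   ] y [ 0.949 -0.311 -0.043] [-0.2  0.2 -6.6]
```

View pics/w15.png

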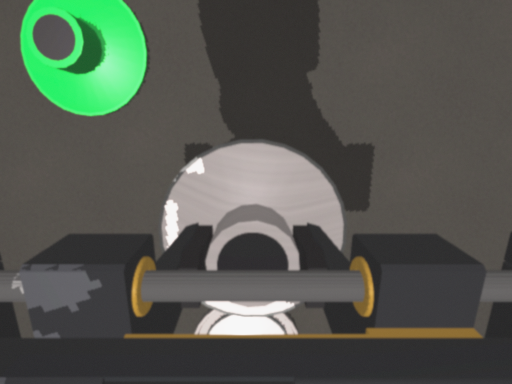

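send_rows(
  commands=[
    [0.3,0.02,0.004,0,0,0,0],
    [0.3,0.05,0.011,0,0,0,0],
    [0.3,0.09,0.02,-0.001,0,0,0],
    [0.3,0.13,0.028,-0.001,0,0,0],
    [0.3,0.17,0.037,-0.002,0,0,0],
    [0.3,0.21,0.046,-0.002,0,0,0],
    [0.3,0.25,0.054,-0.003,0,0,0],
    [0.3,0.285,0.062,-0.003,0,0,0],
  ],
)

```text
time: 36.2
ee_pos: [0.5946, 0.1268, 0.3034]
tcp_rot: [-0.018, 0.809, 0.588, -0.014]
contact_force: [1.0, 0.5, -6.9]
grip_width: 0.0432
```

send_rows(
  commands=[
    [0.3,0.035,0.008,0,0,0,0],
    [0.3,0.056,0.012,0,0,0,0],
    [0.3,0.065,0.014,0,0,0,0],
    [0.3,0.065,0.014,0,0,0,0],
    [0.3,0.065,0.014,0,0,0,0],
  ],
)

```text
time: 36.7
ee_pos: [0.6274, 0.1801, 0.3037]
tcp_rot: [-0.017, 0.81, 0.587, -0.015]
contact_force: [-0.2, -0.4, -7.1]
grip_width: 0.0428
```

```bash
cat >> gp.py <<'E'
import sys
t=np.array(list(map(float,sys.argv[1:4])))
if len(t): print("shift",((t-s["ee_pos"]-.147*M[:,2])@M*1000).round(1), "cone up err vs tilt", (M.T@[0,0,1]).round(4))
E
python3 gp.py .623 .1845 .042;python3 wd.py .623 .1845 128 136 pics/w16.png
```

```text
grasp pt [0.6208 0.1816 0.1568] z [-0.045  0.01  -0.999] q [-0.132  0.878 -0.41   1.533  0.383  0.85   0.58 ] x [ 0.311  0.95  -0.004] y [ 0.949 -0.311 -0.046] [-0.2 -0.4 -7.1]
shift [  4.    6.4 114.6] cone up err vs tilt [-0.0044 -0.0456 -0.9989]
```

View pics/w16.png

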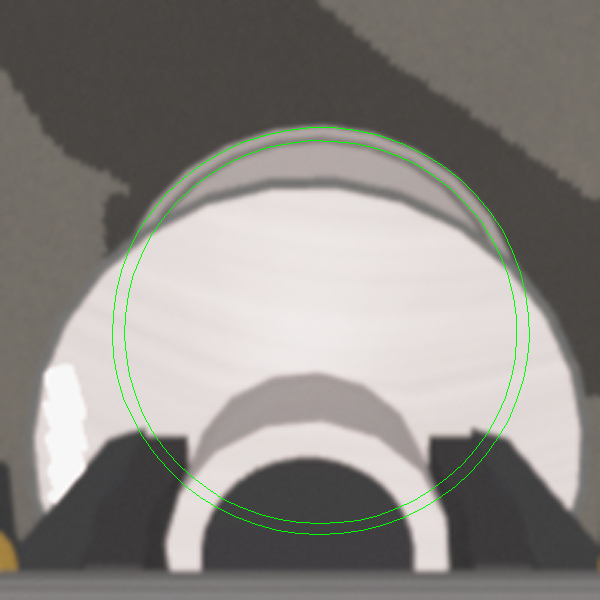

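send_rows(
  commands=[
    [0.3,0.003,0.002,0.02,0,0,0],
    [0.3,0.003,0.004,0.045,0,0,0],
    [0.3,0.003,0.005,0.065,0,0,0],
    [0.3,0.003,0.006,0.083,0,0,0],
    [0.3,0.003,0.006,0.095,0,0,0],
    [0.3,0.003,0.006,0.1,0,0,0],
    [0.3,0.003,0.006,0.1,0,0,0],
    [0.3,0.003,0.006,0.1,0,0,0],
  ],
)

```text
time: 37.55
ee_pos: [0.6311, 0.1845, 0.2059]
tcp_rot: [-0.018, 0.809, 0.587, -0.012]
contact_force: [0.5, 0.5, -6.9]
grip_width: 0.0431
```

```bash
python3 gp.py .623 .1845 .0425
```

```text
grasp pt [0.6252 0.1866 0.059 ] z [-0.04   0.014 -0.999] q [-0.163  1.013 -0.359  1.555  0.443  0.686  0.535] x [0.311 0.951 0.001] y [ 0.95  -0.31  -0.042] [ 0.5  0.5 -6.9]
shift [-2.7 -0.7 16.6] cone up err vs tilt [ 0.0012 -0.0425 -0.9991]
```

send_rows(
  commands=[
    [0.3,-0.002,0,0.008,0,0,0],
    [0.3,-0.002,-0.0005,0.013,0,0,0],
    [0.3,-0.002,-0.0005,0.016,0,0,0],
    [0.3,-0.002,-0.0005,0.0165,0,0,0],
    [0.3,-0.002,-0.0005,0.0165,0,0,0],
    [0.3,-0.002,-0.0005,0.0165,0,0,0],
  ],
)

```text
time: 38.15
ee_pos: [0.6287, 0.1826, 0.1889]
tcp_rot: [-0.018, 0.809, 0.587, -0.013]
contact_force: [-3.4, -1.8, -0.6]
grip_width: 0.043
```

```bash
python3 gp.py .623 .1845 .042
```

```text
grasp pt [0.6225 0.1845 0.042 ] z [-0.042  0.013 -0.999] q [-0.166  1.035 -0.347  1.565  0.453  0.656  0.528] x [ 0.311  0.951 -0.001] y [ 0.95  -0.31  -0.044] [-3.4 -1.8 -0.6]
shift [ 0.2  0.4 -0. ] cone up err vs tilt [-7.00e-04 -4.39e-02 -9.99e-01]
```

Contact with the floor (Fz has gone to about 0). Releasing and retreating.

send_rows(
  commands=[
    [0.3,0,0,0,0,0,0],
    [0.1,0,0,0,0,0,0],
    [-0.1,0,0,0,0,0,0],
    [-0.3,0,0,0,0,0,0],
    [-0.5,0,0,0,0,0,0],
    [-0.5,0,0,0,0,0,0],
    [-0.5,0,0,-0.01,0,0,0],
    [-0.5,0,0,-0.03,0,0,0],
  ],
)

```text
time: 38.95
ee_pos: [0.6296, 0.1822, 0.2181]
tcp_rot: [-0.018, 0.809, 0.587, -0.014]
contact_force: [-0.6, -0.3, 0.3]
grip_width: 0.0659
```

send_rows(
  commands=[
    [-0.5,0,-0.002,-0.04,0,0,0],
    [-0.5,0,-0.004,-0.08,0,0,0],
    [-0.5,0,-0.006,-0.11,0,0,0],
    [-0.5,0,-0.006,-0.13,0,0,0],
    [-0.5,0,-0.006,-0.13,-2.5,0,0],
    [-0.5,0,-0.006,-0.13,-2.5,0,0],
  ],
)

```text
time: 39.55
ee_pos: [0.6297, 0.1829, 0.3505]
tcp_rot: [0.0, 0.809, 0.587, 0.001]
contact_force: [0.1, -0.1, -0.5]
grip_width: 0.0664
```

```bash
python3 go.py .459 .2 .4;python3 wz.py .623 .1845 .049 44 pics/w17.png
```

```text
t 39.55 pos [0.6297 0.1829 0.3505] grip 0.0664 F [ 0.1 -0.1 -0.5] q [-0.14  0.81 -0.41  1.51  0.38  0.89  0.58] atterr deg [ 0.13 -0.09  0.04]
shift [ -36.5 -167.5  -49.9] mm
```

View pics/w17.png

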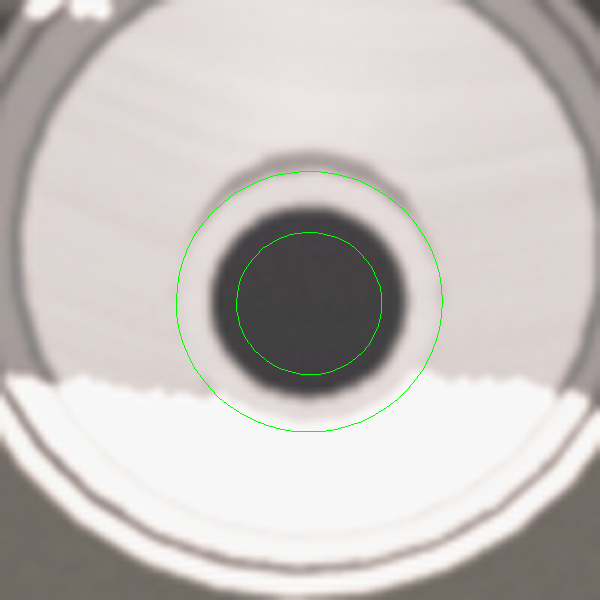

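Cone a is centred. I'll move the arm back for a final look from both fixed cameras.

send_rows(
  commands=[
    [-0.5,-0.01,-0.045,-0.012,0,0,0],
    [-0.5,-0.02,-0.09,-0.025,0,0,0],
    [-0.5,-0.03,-0.13,-0.038,0,0,0],
    [-0.5,-0.036,-0.16,-0.048,0,0,0],
    [-0.5,-0.036,-0.167,-0.05,0,0,0],
    [-0.5,-0.036,-0.167,-0.05,0,0,0],
  ],
)

```text
time: 40.2
ee_pos: [0.4596, 0.2005, 0.399]
tcp_rot: [-0.0, 0.809, 0.588, 0.0]
contact_force: [1.0, -0.1, 0.1]
grip_width: 0.0658
```

```bash
python3 - <<'E'
from h import *
from workcell import *
T=dict(a=(.623,.1845),b=(.612,-.188),c=(.649,.0065),d=(.472,.366),e=(.485,-.3355))
D=dict(a=112,b=98,c=84,d=70,e=56)
ims=[]
for n,(x0,y0,x1,y1) in(("scene",(160,120,360,340)),("side",(180,130,400,310))):
  f=grab_frame(n);k=3 if n=="side" else 2.7
  im=cv2.resize(f["frame"][y0:y1,x0:x1,::-1],None,fx=k,fy=k,interpolation=cv2.INTER_CUBIC)
  for c in T:
    for z,d in((.049,44),(.003,D[c]+16)): cv2.polylines(im,[((circ(f,*T[c],z,d/2000)-[x0,y0]+.5)*k).round().astype(int)],True,(0,255,0),1)
  cv2.imwrite(f"pics/f_{n}.png",im)
s=get_state();print(s["ee_pos"],s["contact_force"],s["time"])
E
```

```text
[0.46125691 0.19986682 0.39832444] [ 0.20984471  0.06998797 -0.26497563] 40.3
```

View pics/f_scene.png

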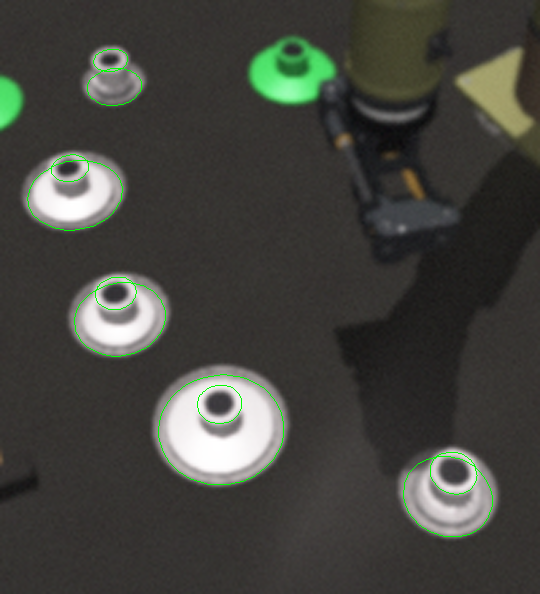

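View pics/f_side.png

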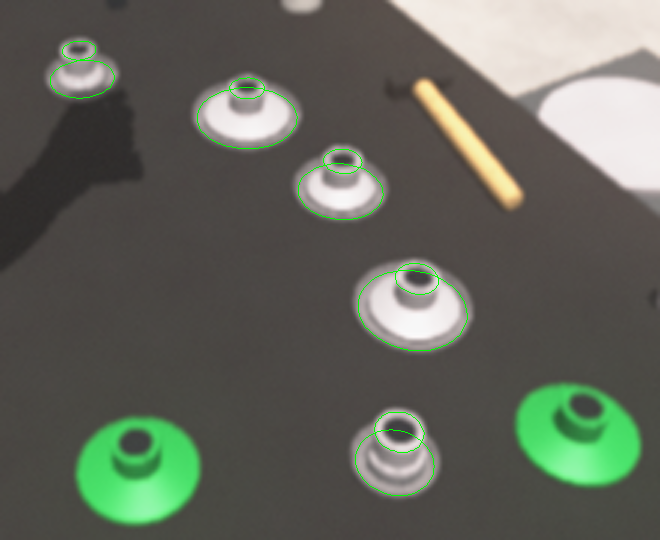

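All five stand flat and centred in their dishes, tops at the expected 49 mm, and the green cones haven't moved.

```bash
python3 -c "
from workcell import *;print(hand_in())"
```

```text
the job is handed in; nothing more can be done
None
```

I took both piles apart from the top (e, d, c, b, a), stood each cone in the dish of its own size, and handed the job in at about 40 s of the 128 s allowed.

**Final checks:** After each placing, the wrist camera showed the cone about 2 mm or less from its dish centre. Both fixed cameras then showed all five cones upright inside the right rims, with their tops on the outlines expected for a cone on the dish floor. The gripper was open and well clear with no load on it, and the green look-alikes were where they started.

**Discrepancies:**
- The two fixed cameras disagreed by about 3–5 mm on the dish positions. I used the average, which the wrist camera confirmed to about 1 mm.
- Joint 6 nearly reached its lower limit (0.0445 against 0.04) while going down to cone a. I gripped and placed that cone with the tool tilted 2.5° about the jaw axis, which kept the cone upright.

No check failed. `hand_in()` gave no verdict.

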